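# Back a ratchet index table off to its yellow tooth

### The arm

A 6-joint arm with a two-finger parallel gripper is mounted at the origin on the work surface. World frame = base frame: x ahead of the robot, y to its left, z up, the work surface at z = 0. Lengths are in m, angles in degrees, forces in N, time in s.
With the tool pointing down it reaches from about 0.325 to 0.775 m from the base axis. Payload 5.5 kg.
Tool frame: the origin (TCP) lies on the mounting face of the last link; the fingertips stand 182 mm ahead of it and the grasp point (between the pads) lies 163 mm ahead of it (bot.tcp_to_tips is the x of the fingertips in the tool frame, in m); x points along the fingers, z is the direction in which the jaws open and shut, and the axes are right-handed (so a half turn about x gives the same grasp; the last joint's range is limited). The gripper opens to 88 mm and grips with 3 to 60 N. Pads are 20 mm wide; open, the fingers measure 115 mm over their backs; the gripper's body (75 mm by 178 mm) begins 61 mm behind the grasp point.
Start: joints at [-3.249, 5.22, 70.514, -0, 104.267, -3.249], TCP at [0.6, -0, 0.405] pointing down, gripper open.
Joint ranges: [-164.24, 164.24], [-49.07, 125.15], [9.68, 141.18], [-86.29, 266.29], [3.28, 154.24], [-151.56, 151.56]. Speed limits (degrees/s): [147.25, 147.25, 172.46, 180, 180, 180].

### API

Orientations are given as [roll, pitch, yaw] about the fixed x, y, z axes, in that order (R = Rz(yaw) Ry(pitch) Rx(roll)).
In Python, from workcell import bot gives the robot as it stands.
- The arm moves only by the tool step_arm, never from a script. Its argument "motion" is a list of rows, each an object with "angular": the turn, a rotation vector about the tool's x, y, z in degrees, a list of three; "xyz": the shift along the tool's x, y, z in cm, a list of three; "grip": the finger opening in cm, from 0 to 8.78. A call has 1 to 5 rows; each row is the pose to reach, as a shift and turn from the pose commanded when the call began, along the tool's axes at that moment; what a row does not reach only later rows make up. A row lasts 1/10 s, in which the tool goes at most 50 mm and 8.59 degrees, less where a joint would pass 70% of its speed; a pose out of reach is approached as far as the arm can. A call with a gripper value outside its range is refused whole. The fingers move at their own pace and stop on an object; "force" is the grip in N (left out, the last holds). Time passes only in rows, so rows that repeat a pose let the fingers close. It gives the time, the measured TCP pose, the force and the opening at its end, in the units of the state.
- bot.sense(): the state, without advancing time (a new reading comes with each control period).
- bot.capture(name): name is "scene" or "side" or "wrist"; returns a dict with "image" (480x640x3 uint8, blue, green, red), "z_map" (480x640 float32, m along the optical axis (not along the pixel's ray), 0 where there is no reading), "fov_y" (degrees; the focal length in pixels is half the picture's height over the tangent of half this angle, whatever the lens; pixels are square), "cx", "cy" (the principal point, pixels), "eye" and "attitude" of the camera in the world. Camera axes: x right, y down, z forward; pixel columns grow to the right and rows downward; lengths in m; the calibration is good to about 2 mm. A picture is of the moment at which its call begins.
- bot.job_done(): hands the job in, once; it reports no verdict.
The state is a dict: "t": time; "joint_positions": joint angles; "joint_velocities": joint speeds; "joint_torque": joint torques, N m; "tcp_pos": TCP position; "tool_rot": TCP orientation; "force": force on the tool from outside, world axes, zero at the start; "wrist_torque": the same for the moment, N m; "width": finger opening in m.
Only numpy, scipy, OpenCV 4.12 (cv2) and the standard library are available. Lean on these libraries where they do the work, as an engineer would, in place of code of your own. Each camera call takes 0.05 s, during which the arm holds its last target.

### The job

This index table has been wound several teeth too far. Swing its red-tabbed pawl up clear and over so that it stays back by itself, turn the wheel backward (clockwise seen from above) by its black handle until the yellow tooth has come just short of the pawl's place, and then lower the pawl gently into the notch in front of it. Finish by drawing the wheel on backward by the handle, feeling for the stop, until the yellow tooth bears firmly against the pawl; never force the wheel against the pawl, let everything go, and leave the other things on the bench alone.

Things in the scene. Friction and masses are not known exactly. Their poses are not given: they have to be found in the camera images.
- fixture: the index table: green base plate 280 x 260 x 20 mm, bolted down. Origin on the bench under the wheel's axis, z up. Its x axis points from the pawl's nose to the pawl's pivot (level, tangential to the wheel), its y axis from the wheel's axis to the pawl's side. The pawl's pivot axis is parallel to y.
- wheel_axis (a point): the point on the wheel's upright axis at the height of the wheel's flat top face (65 mm above the bench). The steel wheel is 194 mm across; a low splined hub 60 mm across stands 12 mm up in the middle.
- wheel (a joint): wheel angle, rad, positive counter-clockwise from above (forward; teeth slip under the pawl); backward is clockwise, smaller. 12 teeth, one each 0.524. The yellow tooth comes up solid on the lowered pawl somewhere between -0.10 and 0.13, depending on how the nose is set: find it by feel. From 0.18 to 0.30 the pawl drops into its notch. Starts at 1.15 to 1.95. Friction (2 N at the handle) holds it.
- tooth_ring: ring of 12 saw teeth on the wheel's rim, turning with it; origin on the axis at the top face. Teeth lie at radii 75 to 95 mm, 12 mm high, each with a steep face (looking clockwise) and a long ramp; one is yellow, the rest dark steel. At wheel angle 0 its axes are parallel to the fixture's and the yellow steep face is on its +y axis.
- handle_grip (a point): the centre (half-way up, to grip) of the wheel's upright black handle, a freely revolving round grip 20 mm thick and 58 mm tall, reaching from 10 to 68 mm above the wheel's top face; this point is 45 mm above that face and 55 mm from the wheel's axis.
- pawl (a joint): angle of the pawl about its level pivot, rad: about 0 with the nose at the foot of a tooth, up to 0.15 on a ramp or crest; grows as it is lifted. Clear of all teeth above 0.2. Balanced upright at about 1.5: beyond that it falls over against its stop at 1.85 and stays there, below that it falls onto the wheel.
- pawl_pivot (a point): the point on the pawl's pivot axis at the middle of the pawl; 87 mm above the bench, 90 mm along x and 85 mm along y from the wheel's axis in the fixture's frame. A green cheek stands beside the pivot on the side away from the wheel.
- pawl_tab (a point): grip point on the pawl's red upright tab (16 mm along the bar, 12 mm thick along the pivot axis; with the pawl down its top is 16 mm above this point and the bar's top 24 mm below). At pawl angle 0 it lies 85 mm from the pivot toward the fixture's -x and 30 mm above it; it swings round the pivot (radius 90 mm) up and over to +x.
- pawl_arm: the pawl's bar with its red tab and its steel nose; origin on the pivot. The nose (8 x 14 mm, at the free end) drops into the notches; it is screwed in or out differently each time, its front face 81 to 99 mm from the pivot, and cannot be moved by hand. Firm is about 5 N between nose and tooth, over 15 N (25 N when pressing or dropping the pawl) is forcing.
- bush: loose brass bush, 24 mm across, 22 mm high, standing on the near right corner of the index table's green base plate; leave alone; origin at the centre of its underside.
- shaft: loose splined steel shaft, 220 mm long, 32 mm thick, lying in a wooden cradle on the right; leave alone; origin at the centre of its underside.
- driver: loose screwdriver lying on the left; leave alone; origin at the centre of its underside.
- spanner: loose wrench lying on the left; leave alone; origin at the centre of its underside.
- oiler: loose red oil bottle, 52 mm across, 120 mm high, standing at the back left; leave alone; origin at the centre of its underside.
- gauge_ring: loose steel ring gauge, 64 mm across, 20 mm high, at the front right; leave alone; origin at the centre of its underside.
- slug: loose steel slug, 32 mm across, 50 mm high, standing at the back right; leave alone; origin at the centre of its underside.

How it is judged:
By the outcome, as a careful person would: the job done as asked, in the order asked, and still so for the second after the job is handed in, with the robot touching nothing.
It also fails if it takes over 59 s, if anything falls off the work surface, if the arm or the gripper's body presses on something with over 40 N, if the wrist force passes 120 N, or if a joint passes its speed limit or range.

## Working session

There is one attempt and no reset: what is moved stays moved. The work goes in short steps, Python scripts to look and compute and a tool call to move; the robot and the scene stay as the last step left them, time stands still between calls to the robot, and variables do not carry over. Pictures are saved under pics/ and viewed, and the job is handed in when it is done.

Besides the shell and the picture viewer there is one more tool, called after "Request:" as a command line: name --argument value ..., lists and objects as JSON in quotes. step_arm: Moves the arm, as the interface text tells. Its arguments: {"type":"object","properties":{"motion":{"type":"array","items":{"type":"object","properties":{"angular":{"type":"array","items":{"type":"number"}},"xyz":{"type":"array","items":{"type":"number"}},"grip":{"type":"number"}}}},"force":{"type":"number"}},"required":["motion"]}

```bash
ls; mkdir -p pics; cat > h.py <<'E'
import numpy as np, cv2
from scipy.spatial.transform import Rotation as R
from workcell import bot
def cap(n,name):
    c=bot.capture(n); cv2.imwrite(f'pics/{name}.png',c['image']); np.savez(f'pics/{name}.npz',**{k:v for k,v in c.items()}); return c
def ld(name): return dict(np.load(f'pics/{name}.npz',allow_pickle=True))
def rot(c):
    a=np.array(c['attitude'],float)
    return a if a.shape==(3,3) else R.from_euler('xyz',a,degrees=True).as_matrix()
def foc(c): return 240/np.tan(np.radians(float(c['fov_y']))/2)
def ray(c,u,v):
    f=foc(c); d=rot(c)@np.array([(u-c['cx'])/f,(v-c['cy'])/f,1.]); return np.array(c['eye'],float),d
def pt(c,u,v,z=None):
    e,d=ray(c,u,v)
    if z is None: return e+d*float(c['z_map'][int(round(v)),int(round(u))])
    return e+d*(z-e[2])/d[2]
def proj(c,p):
    q=rot(c).T@(np.array(p)-np.array(c['eye'],float)); f=foc(c); return c['cx']+f*q[0]/q[2], c['cy']+f*q[1]/q[2]
def tri(obs):
    A=np.zeros((3,3));b=np.zeros(3)
    for c,u,v in obs:
        e,d=ray(c,u,v); d=d/np.linalg.norm(d); P=np.eye(3)-np.outer(d,d); A+=P;b+=P@e
    return np.linalg.solve(A,b)
E
python3 - <<'E'
from h import *
for n in ['scene','side','wrist']:
    c=cap(n,n+'0'); print(n,c['fov_y'],c['cx'],c['cy'],c['eye'],c['attitude'])
print(bot.sense())
E
```

```text
pics
scene 52.60554915332672 315.47969158425366 240.29649598290308 [ 1.26555738 -0.030514    0.75506074] [-1.31566421e+02  3.45611057e-02  8.77385756e+01]
side 45.52480170791092 325.57044819392553 231.6178465596479 [ 0.26130926 -1.20473915  0.91562334] [-123.06533032   -0.94065749  -10.56696026]
wrist 58.90094452372913 316.6794527999084 232.49948083085295 [0.60038569 0.0768473  0.38395057] [1.63663943e+02 2.89046477e-02 4.67602168e-02]
{'t': 0.15, 'joint_positions': array([-3.24759673e+00,  5.25426119e+00,  7.05649770e+01,  1.43455625e-03,
        1.04265534e+02, -3.24890423e+00]), 'joint_velocities': array([-0.00426607, -0.02348214, -0.13293521,  0.05380663,  0.0562733 ,
        0.06028829]), 'joint_torque': array([ 1.35033202e-03, -4.47044814e+01, -4.06907630e+01,  6.99103042e-02,
        2.74600578e-02, -1.16549641e-04]), 'tcp_pos': array([6.00057690e-01, 1.02630142e-05, 4.03765702e-01]), 'tool_rot': array([175.81114074,  89.91521618, 175.81280071]), 'force': array([-0.04271485,  0.12088895, -0.95589733]), 'wrist_torque': array([-0.02634386, -0.00913209,  0.01449556]), 'width': 0.08786495355867559}
```

View pics/scene0.png

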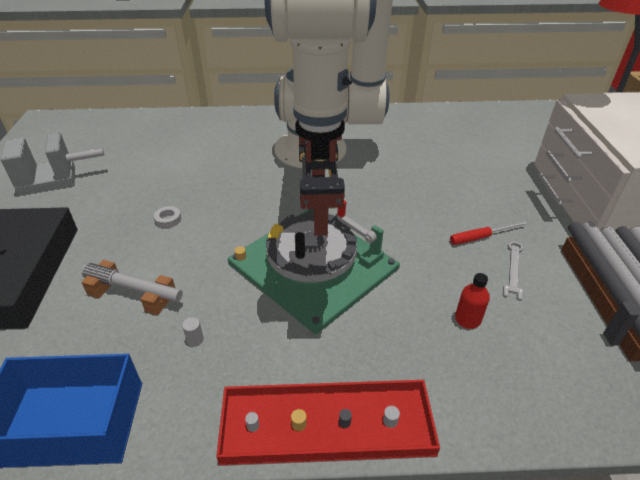

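View pics/side0.png

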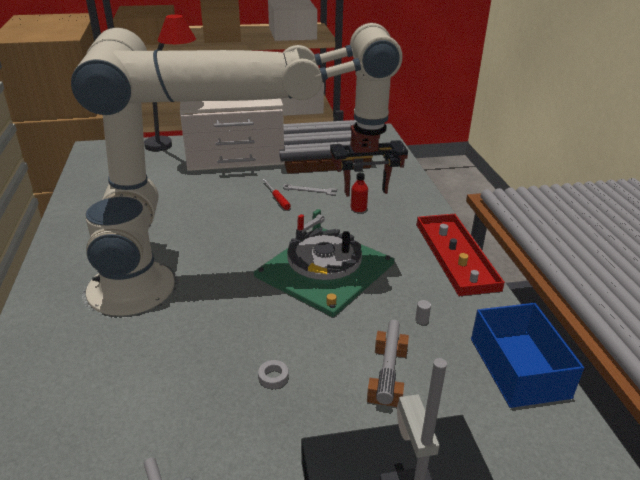

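View pics/wrist0.png

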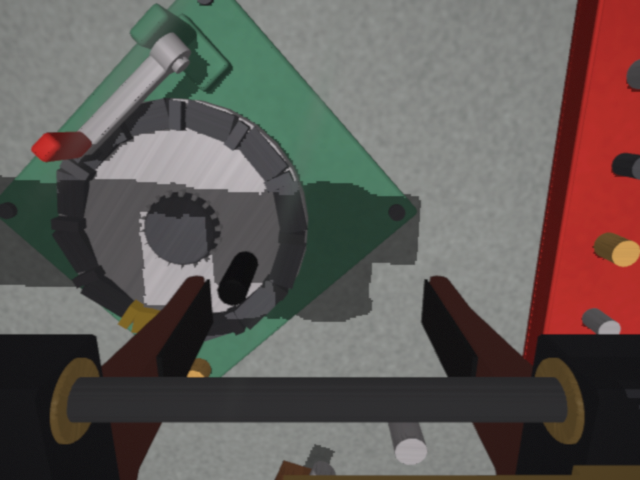

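```bash
python3 - <<'E'
import cv2
a=cv2.imread('pics/wrist0.png')[0:360,0:420]; cv2.imwrite('pics/w0c.png',cv2.resize(a,None,fx=1.65,fy=1.65,interpolation=cv2.INTER_CUBIC))
a=cv2.imread('pics/side0.png')[190:320,250:400]; cv2.imwrite('pics/s0c.png',cv2.resize(a,None,fx=4.5,fy=4.5,interpolation=cv2.INTER_CUBIC))
a=cv2.imread('pics/scene0.png')[180:340,220:410]; cv2.imwrite('pics/sc0c.png',cv2.resize(a,None,fx=3.7,fy=3.7,interpolation=cv2.INTER_CUBIC))
E
```

```text
(no output)
```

View pics/w0c.png

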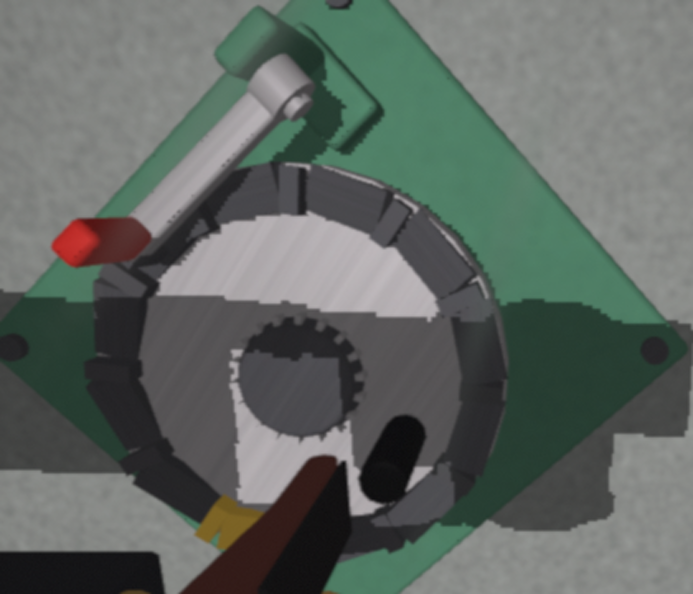

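View pics/s0c.png

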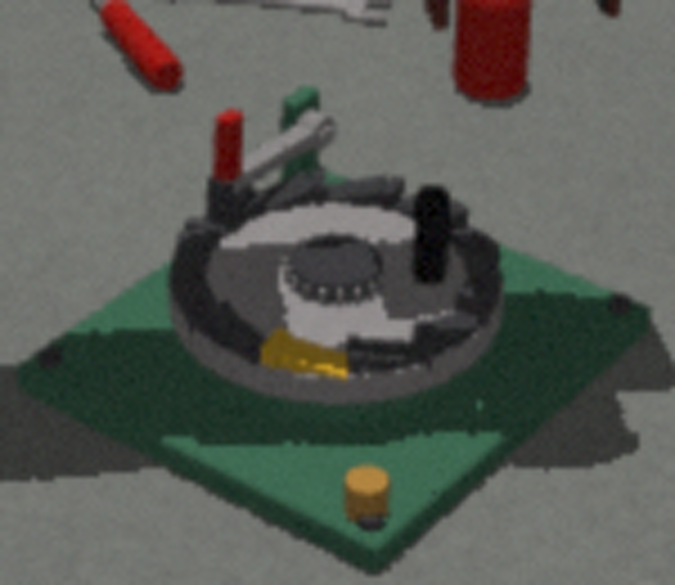

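View pics/sc0c.png

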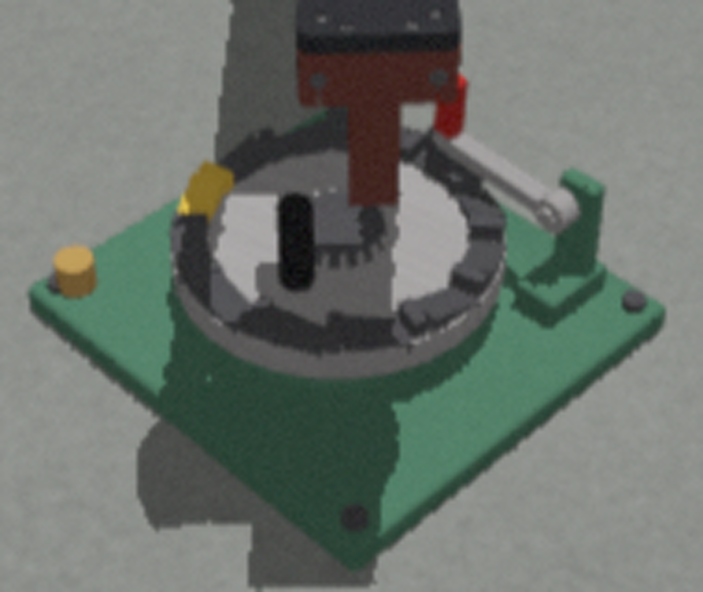

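```bash
python3 - <<'E'
from h import *
w,s,sc=ld('wrist0'),ld('side0'),ld('scene0')
W=lambda u,v:(w,u/1.65,v/1.65); S=lambda u,v:(s,250+u/4.5,190+v/4.5); C=lambda u,v:(sc,220+u/3.7,180+v/3.7)
def show(n,obs):
    p=tri(obs); print(n,p.round(4),[np.round(np.array(proj(o[0],p))-o[1:],1) for o in obs])
show('tabtop',[W(78,243),S(229,114)])
show('handletop',[W(383,482),S(433,192),C(296,198)])
show('hub',[W(300,376),S(337,256)])
show('pivotcap',[W(298,104),S(325,125),C(548,212)])
show('boltL',[W(12,347),S(50,357)])
show('boltR',[W(655,350),S(620,305),C(354,517)])
show('yellow steep top?',[W(222,500),S(270,335)])
print('bolt top',pt(w,340/1.65,1/1.65,.022),'boltC',pt(sc,220+634/3.7,180+300/3.7,.022))
# depth-based wheel top fit
f=foc(w); z=w['z_map']; vv,uu=np.mgrid[0:480,0:640]
P=np.stack([(uu-w['cx'])/f*z,(vv-w['cy'])/f*z,z],-1)@rot(w).T+np.array(w['eye'])
for lo,hi in((.060,.070),(.074,.080),(.018,.024)):
    m=(P[...,2]>lo)&(P[...,2]<hi)&(uu<450)&(z>0); print(lo,m.sum(),np.median(P[m],0),P[m].min(0),P[m].max(0))
for u,v in((180,100),(150,80),(232,292),(47,147),(180,170),(185,235),(300,150)): print(u,v,P[v,u].round(4))
E
```

```text
tabtop [0.4448 0.0554 0.1364] [array([-1.9, -0.6]), array([0.3, 0.2])]
handletop [ 0.5452 -0.0351  0.1329] [array([-1.4, -2.3]), array([-0. , -0.7]), array([-1.2,  0.7])]
hub [ 0.4975 -0.0098  0.0753] [array([-1.4, -0.4]), array([0.4, 0.1])]
pivotcap [0.5117 0.1067 0.0909] [array([-1.8, -3.6]), array([0.5, 0.2]), array([-0.8, -0.1])]
boltL [ 0.3298 -0.009   0.0227] [array([-0.6, -0.1]), array([0.1, 0.1])]
boltR [ 0.6697 -0.009   0.0218] [array([-0.9, -1.8]), array([ 0.1, -0.4]), array([-1. ,  0.3])]
yellow steep top? [ 0.45   -0.0739  0.0704] [array([-4. , -0.8]), array([1.2, 0.4])]
bolt top [0.5155022  0.15556688 0.022     ] boltC [0.51409042 0.16352134 0.022     ]
0.06 26835 [0.49321696 0.00556999 0.06539876] [ 0.39938187 -0.10589914  0.06001926] [0.59281813 0.13565955 0.06999983]
0.074 10050 [ 0.49924512 -0.00885859  0.07670953] [ 0.39980718 -0.09928431  0.07400002] [0.59226361 0.13545095 0.0799941 ]
0.018 32668 [0.56538583 0.02594285 0.02020033] [ 0.31965001 -0.30679421  0.01800351] [0.7049362  0.15685427 0.02399463]
180 100 [0.5027 0.0822 0.0665]
150 80 [0.4928 0.094  0.0935]
232 292 [ 0.5461 -0.0365  0.1332]
47 147 [0.4474 0.0555 0.1391]
180 170 [0.4977 0.032  0.0647]
185 235 [ 0.5011 -0.0151  0.0772]
300 150 [0.5862 0.0428 0.0201]
```

```bash
python3 - <<'E'
from h import *
w=ld('wrist0')
g=lambda u,v:pt(w,u/1.65,v/1.65,.02)
a,b,c=g(400,10),g(670,318),g(687,348)
for p,q in((g(400,14),g(660,312)),(g(672,378),g(480,536)),(g(20,330),g(270,18))):
    d=q-p; print(p.round(4),q.round(4),np.degrees(np.arctan2(d[1],d[0])))
# auto: green mask 
im=w['image'].astype(int); B,G,Rr=im[...,0],im[...,1],im[...,2]
f=foc(w); z=w['z_map']; vv,uu=np.mgrid[0:480,0:640]
P=np.stack([(uu-w['cx'])/f*z,(vv-w['cy'])/f*z,z],-1)@rot(w).T+np.array(w['eye'])
m=((G>Rr*1.4)&(abs(P[...,2]-.02)<.003)&(z>0)).astype(np.uint8); 
pts=P[m>0][:,:2].astype(np.float32)*1000
r=cv2.minAreaRect(pts); print(r)
# wheel outer rim: points above z .06 within, fit circle by boundary
m2=(P[...,2]>.058)&(P[...,2]<.082)&(np.hypot(P[...,0]-.496,P[...,1]+.009)<.105)
q=P[m2][:,:2]; ang=np.arctan2(q[:,1]+.009,q[:,0]-.496); rr=np.hypot(q[:,0]-.496,q[:,1]+.009)
B=[]
for k in range(-180,180,3):
    s=(np.degrees(ang)>=k)&(np.degrees(ang)<k+3)
    if s.sum()>5: 
        i=np.argmax(np.where(s,rr,0)); 
        if .09<rr[i]<.1: B.append(q[i])
B=np.array(B)
from scipy.optimize import least_squares
o=least_squares(lambda p:np.hypot(B[:,0]-p[0],B[:,1]-p[1])-p[2],[.496,-.009,.096],loss='soft_l1',f_scale=.001); print(len(B),o.x)
hm=(abs(P[...,2]-.077)<.002)&(np.hypot(P[...,0]-.498,P[...,1]+.009)<.04); print(cv2.minEnclosingCircle(P[hm][:,:2].astype(np.float32)*1000), P[hm].mean(0))
ym=(Rr>90)&(G>70)&(w['image'][...,0]<60)&(uu<170)&(z>0)&(P[...,2]>.06); yp=P[ym]; print('yellow',yp.min(0),yp.max(0),yp.mean(0))
hp=(P[...,2]>.131)&(P[...,2]<.136)&(uu>180)&(uu<280)&(vv<310)&(vv>240); print('handle top',P[hp].mean(0))
rp=(Rr>120)&(G<50)&(uu<100)&(vv<200)&(z>0);print('tab',P[rp][:,2].max(),P[rp&(P[...,2]>.134)].mean(0),rp.sum())
tp=P[rp&(P[...,2]>.134)];print(cv2.minAreaRect(tp[:,:2].astype(np.float32)*1000))
# bar direction
bm=(P[...,2]>.085)&(P[...,2]<.1)&(uu<200)&(vv<150)&(G<1.15*Rr); bp=P[bm][:,:2].astype(np.float32)*1000; print('bar',cv2.minAreaRect(bp),len(bp))
E
```

```text
[0.5427 0.1506 0.02  ] [0.6724 0.0094 0.02  ] -47.41859994567222
[ 0.6809 -0.0266  0.02  ] [ 0.5758 -0.1216  0.02  ] -137.9021648687688
[ 0.3344 -0.0005  0.02  ] [0.4817 0.1488 0.02  ] 45.393780472694964
((500.109619140625, -9.219406127929688), (278.17315673828125, 257.0113525390625), 42.277252197265625)
96 [ 0.49627193 -0.01231149  0.09608106]
((495.874755859375, -12.538666725158691), 30.85569190979004) [ 0.49660742 -0.01179737  0.07705044]
yellow [ 0.44020826 -0.09828488  0.0642148 ] [0.5563482  0.04965962 0.32446385] [ 0.47549727 -0.06167894  0.12329604]
handle top [ 0.54568215 -0.03618601  0.13298534]
tab 0.13970603441973112 [0.44529154 0.0553005  0.13756924] 409
((445.2665100097656, 55.22747802734375), (14.60052490234375, 10.426236152648926), 42.52907943725586)
bar ((483.16058349609375, 87.98410034179688), (102.81491088867188, 27.646804809570312), 49.09709167480469) 3897
```

```bash
cat >> h.py <<'E'
AX=np.array([.4963,-.0120]); YAW=np.radians(42.3)
FX=np.array([np.cos(YAW),np.sin(YAW),0]); FY=np.array([-np.sin(YAW),np.cos(YAW),0]); UZ=np.array([0,0,1.])
def loc(x,y,z): return np.array([AX[0],AX[1],0])+x*FX+y*FY+z*UZ
def tab(th): return loc(.09-.085*np.cos(th)+.030*np.sin(th),.085,.087+.085*np.sin(th)+.030*np.cos(th))
def cur():
    s=bot.sense(); M=R.from_euler('xyz',s['tool_rot'],degrees=True).as_matrix(); return s,M,np.array(s['tcp_pos'])+.163*M[:,0]
def go(target,jaw=None):
    s,M,g=cur()
    if jaw is None: N=M
    else:
        x=-UZ; z=np.array(jaw,float); z/=np.linalg.norm(z)
        if z@M[:,2]<0: z=-z
        N=np.stack([x,np.cross(z,x),z],1)
    tcp=target-.163*N[:,0]
    print('t',s['t'],'g',g.round(4),'w',round(s['width'],4),'F',np.round(s['force'],1))
    print(' xyz cm',(M.T@(tcp-s['tcp_pos'])*100).round(2),'ang',np.degrees(R.from_matrix(M.T@N).as_rotvec()).round(2))
E
python3 - <<'E'
from h import *
print(cur()[1].round(3))
go(tab(.055)+[0,0,.07],FY); go(tab(.055),FY)
E
```

```text
[[-0.001 -0.     1.   ]
 [ 0.     1.     0.   ]
 [-1.     0.    -0.001]]
t 0.15 g [0.5998 0.     0.2408] w 0.0879 F [-0.   0.1 -1. ]
 xyz cm [  4.94   5.54 -15.59] ang [ 4.77e+01 -8.00e-02  3.00e-02]
t 0.15 g [0.5998 0.     0.2408] w 0.0879 F [-0.   0.1 -1. ]
 xyz cm [ 11.94   5.54 -15.58] ang [ 4.77e+01 -8.00e-02  3.00e-02]
```

Request:
step_arm --motion '[{"xyz": [1,1.1,-3.5],"angular": [8.5,0,0],"grip": 5},{"xyz": [2,2.2,-7],"angular": [17,0,0],"grip": 5},{"xyz": [3,3.3,-10.5],"angular": [25.5,0,0],"grip": 5},{"xyz": [4,4.4,-13.5],"angular": [34,0,0],"grip": 5},{"xyz": [4.9,5.5,-15.6],"angular": [42.5,0,0],"grip": 5}]'

```text
t: 0.65
tcp_pos: [0.4423, 0.0553, 0.3549]
tool_rot: [-139.4, 90.0, 177.7]
force: [0.8, 0.6, 0.6]
width: 0.0521
```

Request:
step_arm --motion '[{"xyz": [0,0,0],"angular": [5.2,0,0],"grip": 5},{"xyz": [0,0,0],"angular": [5.2,0,0],"grip": 5}]'

```text
t: 0.85
tcp_pos: [0.4434, 0.0553, 0.3554]
tool_rot: [-53.8, 90.0, -101.5]
force: [-1.2, 0.7, -0.8]
width: 0.0501
```

```bash
python3 - <<'E'
from h import *
cap('wrist','wrist1');cap('side','side1')
go(tab(.055)+[0,0,.07],FY); go(tab(.055),FY)
E
```

```text
t 0.95 g [0.4441 0.0549 0.1927] w 0.05 F [-0.8  0.5 -0.4]
 xyz cm [ 0.11  0.03 -0.04] ang [ 0.15  0.01 -0.  ]
t 0.95 g [0.4441 0.0549 0.1927] w 0.05 F [-0.8  0.5 -0.4]
 xyz cm [ 7.11  0.03 -0.04] ang [ 0.15  0.01 -0.  ]
```

View pics/wrist1.png

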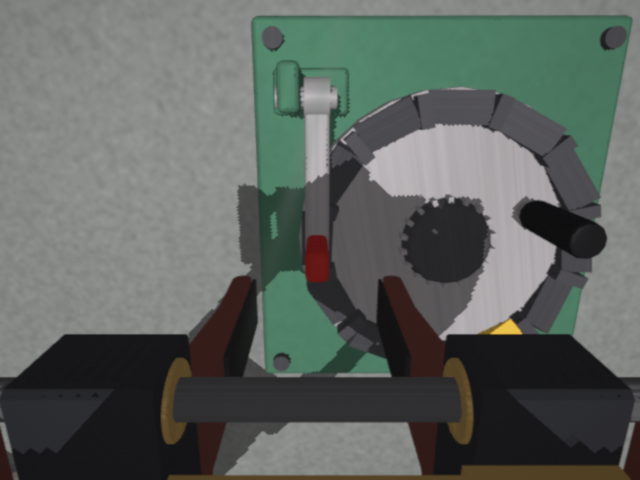

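Request:
step_arm --motion '[{"xyz": [2.5,0,0],"grip": 5},{"xyz": [5,0,0],"grip": 5},{"xyz": [7.0,0,0],"grip": 5},{"xyz": [7.0,0,0],"grip": 5}]'

```text
schema error: expected keys angular, xyz, grip
```

Request:
step_arm --motion '[{"xyz": [0,0,0],"grip": 2.5},{"xyz": [0,0,0],"grip": 1.2},{"xyz": [0,0,0],"grip": 0.5},{"xyz": [0,0,0],"grip": 0.5},{"xyz": [0,0,0],"grip": 0.5}]' --force 8

```text
schema error: expected keys angular, xyz, grip
```

```bash
python3 - <<'E'
from h import *
s=bot.sense(); print(s['width'],s['force'])
cap('side','side2');cap('wrist','wrist2')
go(tab(.055),FY)
for th in (.055,.2,.35,.5,.65,.8,.95,1.1,1.25,1.4,1.55,1.7,1.8):
    d=tab(th)-tab(.055); print(th,'up %.2f fx %.2f cm'%(d[2]*100,d@FX*100))
print((cur()[1].T@FX).round(2))
a=cv2.imread('pics/side2.png')[170:320,250:400]; cv2.imwrite('pics/s2c.png',cv2.resize(a,None,fx=4,fy=4,interpolation=cv2.INTER_CUBIC))
E
```

```text
0.0500277928527171 [-0.77305273  0.52077124 -0.44565874]
t 1.05 g [0.4444 0.0548 0.1927] w 0.05 F [-0.   0.5  1.1]
 xyz cm [ 7.11  0.02 -0.06] ang [ 0.09  0.   -0.  ]
0.055 up 0.00 fx 0.00 cm
0.2 up 1.17 fx 0.59 cm
0.35 up 2.27 fx 1.37 cm
0.5 up 3.25 fx 2.30 cm
0.65 up 4.07 fx 3.37 cm
0.8 up 4.72 fx 4.55 cm
0.95 up 5.20 fx 5.82 cm
1.1 up 5.47 fx 7.14 cm
1.25 up 5.55 fx 8.49 cm
1.4 up 5.42 fx 9.83 cm
1.55 up 5.10 fx 11.14 cm
1.7 up 4.58 fx 12.39 cm
1.8 up 4.13 fx 13.17 cm
[0. 1. 0.]
```

View pics/s2c.png

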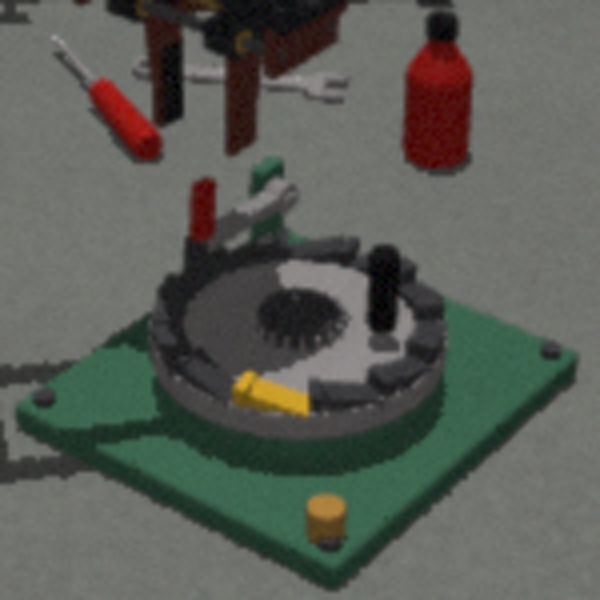

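View pics/wrist2.png

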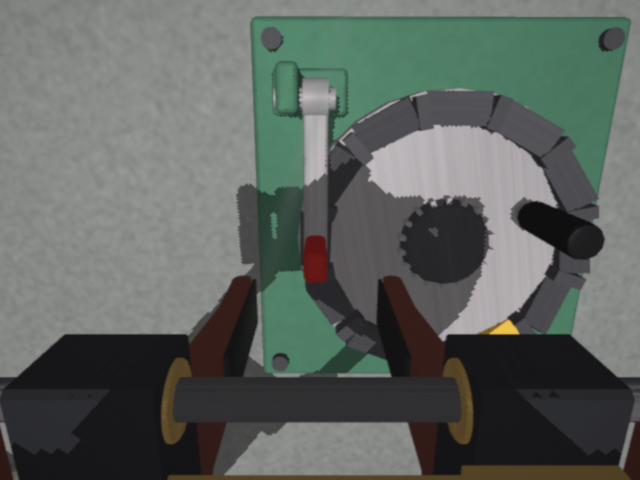

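Request:
step_arm --motion '[{"xyz": [2.5,0,0],"angular": [0,0,0],"grip": 5},{"xyz": [5,0,0],"angular": [0,0,0],"grip": 5},{"xyz": [7.0,0,0],"angular": [0,0,0],"grip": 5},{"xyz": [7.0,0,0],"angular": [0,0,0],"grip": 5}]'

```text
t: 1.45
tcp_pos: [0.4437, 0.0548, 0.2824]
tool_rot: [-129.2, 89.7, -176.8]
force: [0.3, -0.0, 0.2]
width: 0.0497
```

Request:
step_arm --motion '[{"xyz": [0,0,0],"angular": [0,0,0],"grip": 2.5},{"xyz": [0,0,0],"angular": [0,0,0],"grip": 1.0},{"xyz": [0,0,0],"angular": [0,0,0],"grip": 0.5},{"xyz": [0,0,0],"angular": [0,0,0],"grip": 0.5},{"xyz": [0,0,0],"angular": [0,0,0],"grip": 0.5}]' --force 8

```text
t: 1.95
tcp_pos: [0.4441, 0.055, 0.2862]
tool_rot: [53.3, 89.9, 5.7]
force: [-0.1, 0.4, -0.2]
width: 0.0138
```

```bash
python3 - <<'E'
from h import *
cap('side','side3');cap('wrist','wrist3')
go(tab(.055),FY)
p=pt(ld('side2'),311.2,263.8,.077)[:2]-AX; print(p,np.hypot(*p), np.degrees(np.arctan2(p[1],p[0])-YAW-np.pi/2)%360/57.3)
a=cv2.imread('pics/side3.png')[170:320,250:400]; cv2.imwrite('pics/s3c.png',cv2.resize(a,None,fx=4,fy=4,interpolation=cv2.INTER_CUBIC))
E
```

```text
t 2.05 g [0.4438 0.0555 0.1231] w 0.012 F [-3.6  3.   3.3]
 xyz cm [0.15 0.03 0.01] ang [ 0.03 -0.06 -0.03]
[-0.04702916 -0.06650074] 0.08144992091661618 1.7876464856251886
```

View pics/s3c.png

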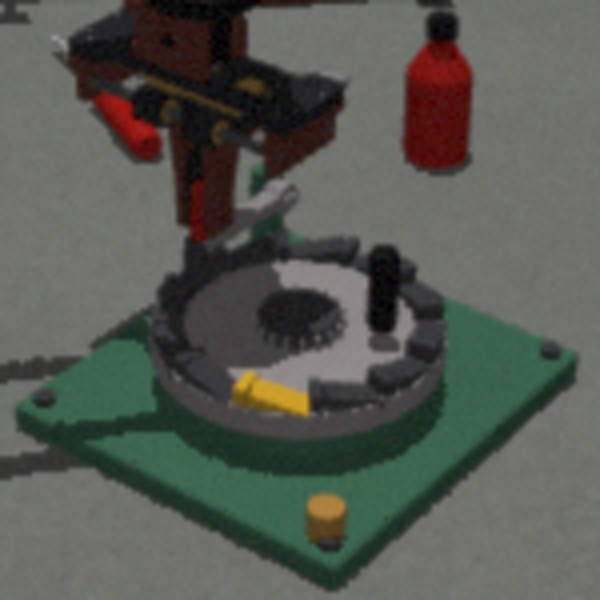

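View pics/wrist3.png

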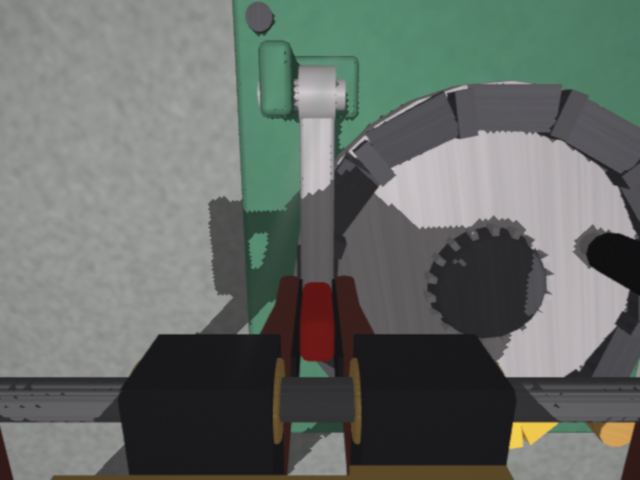

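Request:
step_arm --motion '[{"xyz": [-0.6,0.28,0],"angular": [0,0,0],"grip": 0.5},{"xyz": [-1.17,0.59,0],"angular": [0,0,0],"grip": 0.5},{"xyz": [-2.27,1.37,0],"angular": [0,0,0],"grip": 0.5},{"xyz": [-3.25,2.3,0],"angular": [0,0,0],"grip": 0.5},{"xyz": [-3.25,2.3,0],"angular": [0,0,0],"grip": 0.5}]'

```text
t: 2.55
tcp_pos: [0.4615, 0.0715, 0.3196]
tool_rot: [113.0, 89.9, 65.3]
force: [-3.8, 3.2, 1.2]
width: 0.0116
```

```bash
python3 - <<'E'
from h import *
go(tab(.5)); s=bot.sense(); print(s['wrist_torque'].round(2))
c=cap('wrist','wrist4');c=cap('side','side4')
a=cv2.imread('pics/side4.png')[170:320,250:400]; cv2.imwrite('pics/s4c.png',np.hstack([cv2.resize(a,(400,400),interpolation=cv2.INTER_CUBIC),cv2.resize(cv2.imread('pics/wrist4.png'),(400,400))]))
E
```

```text
t 2.55 g [0.4617 0.0718 0.1566] w 0.0116 F [-3.8  3.2  1.2]
 xyz cm [ 0.25 -0.1   0.03] ang [0. 0. 0.]
[ 0.62  0.6  -0.01]
```

View pics/s4c.png

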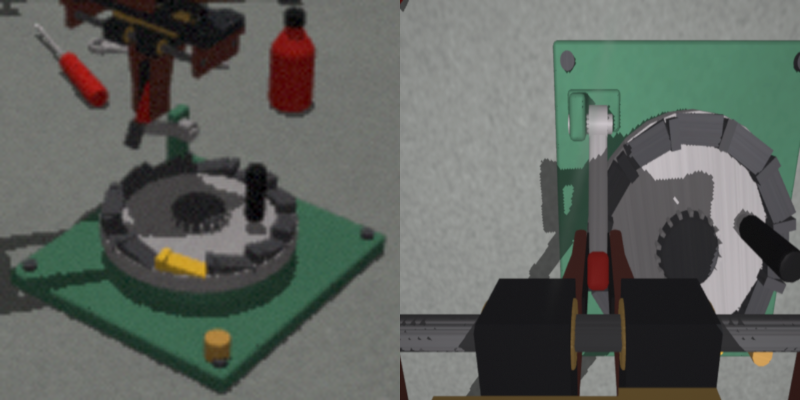

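Request:
step_arm --motion '[{"xyz": [-0.82,1.07,0],"angular": [0,0,0],"grip": 0.5},{"xyz": [-1.47,2.25,0],"angular": [0,0,0],"grip": 0.5},{"xyz": [-1.95,3.52,0],"angular": [0,0,0],"grip": 0.5},{"xyz": [-2.22,4.84,0],"angular": [0,0,0],"grip": 0.5},{"xyz": [-2.3,6.19,0],"angular": [0,0,0],"grip": 0.5}]'

```text
t: 3.15
tcp_pos: [0.507, 0.1129, 0.3415]
tool_rot: [-162.6, 89.9, 149.8]
force: [-4.4, 2.1, -1.9]
width: 0.0119
```

```bash
python3 - <<'E'
from h import *
go(tab(1.25)); s=bot.sense(); print(s['wrist_torque'].round(2))
for th in (1.25,1.4,1.55,1.7,1.8):
    d=tab(th)-tab(1.25); print(th,'up %.2f fx %.2f cm'%(d[2]*100,d@FX*100))
c=cap('wrist','wrist5');c=cap('side','side5')
a=cv2.imread('pics/side5.png')[170:320,250:400]; cv2.imwrite('pics/s5c.png',np.hstack([cv2.resize(a,(400,400),interpolation=cv2.INTER_CUBIC),cv2.resize(cv2.imread('pics/wrist5.png'),(400,400))]))
E
```

```text
t 3.15 g [0.5068 0.113  0.1785] w 0.0119 F [-4.4  2.1 -1.9]
 xyz cm [ 0.14 -0.02  0.04] ang [0. 0. 0.]
[ 0.3   0.72 -0.01]
1.25 up 0.00 fx 0.00 cm
1.4 up -0.13 fx 1.34 cm
1.55 up -0.45 fx 2.66 cm
1.7 up -0.97 fx 3.90 cm
1.8 up -1.42 fx 4.69 cm
```

View pics/s5c.png

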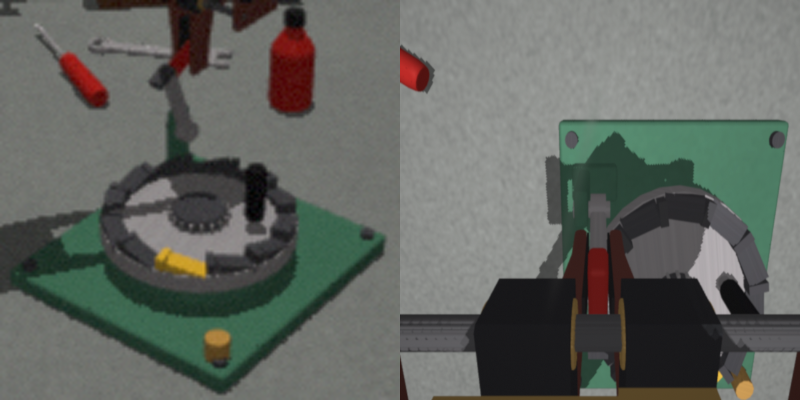

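Request:
step_arm --motion '[{"xyz": [0.13,1.34,0],"angular": [0,0,0],"grip": 0.5},{"xyz": [0.45,2.66,0],"angular": [0,0,0],"grip": 0.5},{"xyz": [0.97,3.9,0],"angular": [0,0,0],"grip": 0.5},{"xyz": [1.3,4.5,0],"angular": [0,0,0],"grip": 0.5},{"xyz": [1.3,4.5,0],"angular": [0,0,0],"grip": 0.5}]'

```text
t: 3.75
tcp_pos: [0.5402, 0.1432, 0.3283]
tool_rot: [119.3, 89.9, 71.7]
force: [-2.8, 4.9, 0.5]
width: 0.0119
```

```bash
python3 - <<'E'
from h import *
go(tab(1.8)); s=bot.sense(); print(s['wrist_torque'].round(2))
c=cap('wrist','wrist6');c=cap('side','side6')
a=cv2.imread('pics/side6.png')[170:320,250:400]; cv2.imwrite('pics/s6c.png',np.hstack([cv2.resize(a,(400,400),interpolation=cv2.INTER_CUBIC),cv2.resize(cv2.imread('pics/wrist6.png'),(400,400))]))
E
```

```text
t 3.75 g [0.5403 0.1435 0.1653] w 0.0119 F [-2.8  4.9  0.5]
 xyz cm [0.24 0.13 0.04] ang [0. 0. 0.]
[ 0.84  0.44 -0.06]
```

View pics/s6c.png

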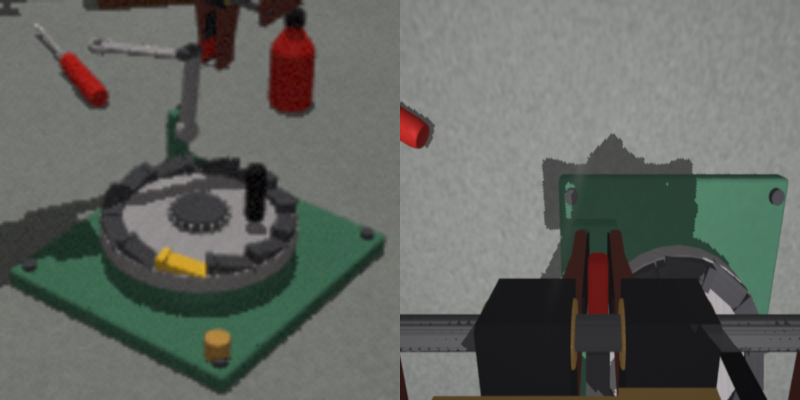

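Request:
step_arm --motion '[{"xyz": [0,0,0],"angular": [0,0,0],"grip": 4.5},{"xyz": [0,0,0],"angular": [0,0,0],"grip": 4.5},{"xyz": [0,0,0],"angular": [0,0,0],"grip": 4.5},{"xyz": [-2,0,0],"angular": [0,0,0],"grip": 4.5},{"xyz": [-6,0,0],"angular": [0,0,0],"grip": 4.5}]'

```text
t: 4.35
tcp_pos: [0.5399, 0.142, 0.3848]
tool_rot: [-116.7, 89.6, -164.4]
force: [0.0, 0.1, -0.4]
width: 0.044
```

```bash
python3 - <<'E'
from h import *
s=bot.sense(); print(s['force'],s['joint_positions'].round(1))
c=cap('scene','scene7');c=cap('side','side7')
a=cv2.imread('pics/side7.png')[150:320,240:410]; b=cv2.imread('pics/scene7.png')[180:340,230:390];cv2.imwrite('pics/s7c.png',np.hstack([cv2.resize(a,(400,400),interpolation=cv2.INTER_CUBIC),cv2.resize(b,(400,400),interpolation=cv2.INTER_CUBIC)]))
ha=-1.194
H=loc(.055*np.cos(ha),.055*np.sin(ha),.110); print(H)
go(H+[0,0,.06],FX); go(H+[0,0,.0],FX)
E
```

```text
[ 0.03157164  0.11489442 -0.44487273] [ 11.3  -1.2  79.1  -0.  102.5  59. ]
[ 0.5456868  -0.03620627  0.11      ]
t 4.45 g [0.5418 0.1423 0.2315] w 0.0453 F [ 0.2 -0.2  1.3]
 xyz cm [  6.13 -11.64  13.52] ang [89.97 -0.12 -0.61]
t 4.45 g [0.5418 0.1423 0.2315] w 0.0453 F [ 0.2 -0.2  1.3]
 xyz cm [ 12.13 -11.69  13.49] ang [89.97 -0.12 -0.61]
```

View pics/s7c.png

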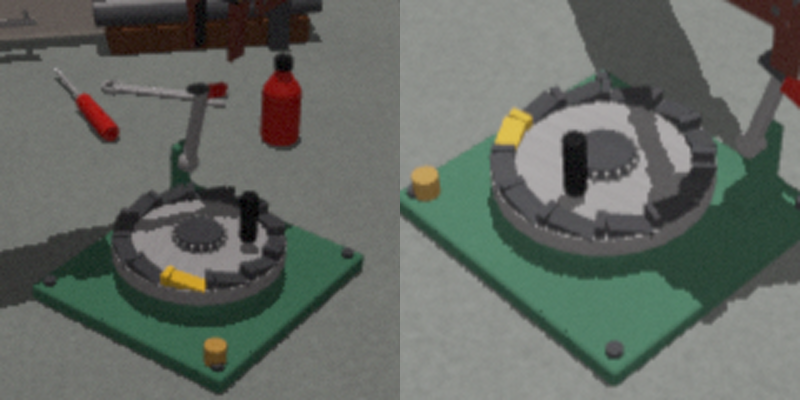

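```bash
python3 - <<'E'
from h import *
ha=-1.194
H=loc(.055*np.cos(ha),.055*np.sin(ha),.110)
go(H+[0,0,.06],FY); go(H,FY); print(cur()[1].T@FX, cur()[1].T@FY)
E
```

```text
t 4.45 g [0.5418 0.1423 0.2315] w 0.0453 F [ 0.2 -0.2  1.3]
 xyz cm [  6.13 -11.64  13.52] ang [-0.03  0.31 -0.46]
t 4.45 g [0.5418 0.1423 0.2315] w 0.0453 F [ 0.2 -0.2  1.3]
 xyz cm [ 12.13 -11.69  13.49] ang [-0.03  0.31 -0.46]
[ 8.06881362e-03  9.99967288e-01 -5.63075965e-04] [-5.41203847e-03 -5.19415904e-04 -9.99985220e-01]
```

Request:
step_arm --motion '[{"xyz": [0,-3,3.5],"angular": [0,0,0],"grip": 5},{"xyz": [0,-6,7],"angular": [0,0,0],"grip": 5},{"xyz": [0,-9,10.5],"angular": [0,0,0],"grip": 5},{"xyz": [2,-11.7,13.5],"angular": [0,0,0],"grip": 5},{"xyz": [4,-11.7,13.5],"angular": [0,0,0],"grip": 5}]'

```text
t: 4.95
tcp_pos: [0.5442, -0.0408, 0.3481]
tool_rot: [-6.5, 89.8, -54.5]
force: [-0.3, -0.3, 0.2]
width: 0.05
```

Request:
step_arm --motion '[{"xyz": [0,0,0],"angular": [0,0,0],"grip": 5}]'

```text
t: 5.05
tcp_pos: [0.5439, -0.0377, 0.3446]
tool_rot: [-136.9, 89.7, 175.3]
force: [0.4, -0.5, 0.3]
width: 0.0497
```

```bash
python3 - <<'E'
from h import *
c=cap('wrist','wrist8'); 
ha=-1.194
H=loc(.055*np.cos(ha),.055*np.sin(ha),.110)
go(H,FY)
z=c['z_map'];f=foc(c);vv,uu=np.mgrid[0:480,0:640]
P=np.stack([(uu-c['cx'])/f*z,(vv-c['cy'])/f*z,z],-1)@rot(c).T+np.array(c['eye'])
m=(P[...,2]>.130)&(P[...,2]<.136)&(np.hypot(P[...,0]-H[0],P[...,1]-H[1])<.03); print(m.sum(),P[m].mean(0))
E
```

```text
t 5.1 g [ 0.5436 -0.0367  0.1835] w 0.0501 F [-0.9  0.6  0.4]
 xyz cm [7.35 0.17 0.08] ang [-0.07 -0.13  0.11]
1181 [ 0.54599408 -0.03624799  0.1328233 ]
```

View pics/wrist8.png

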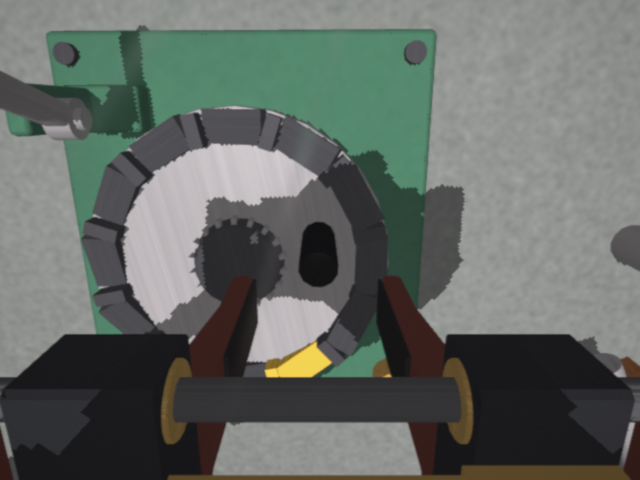

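Request:
step_arm --motion '[{"xyz": [2.5,0.2,0.1],"angular": [0,0,0],"grip": 5},{"xyz": [5,0.2,0.1],"angular": [0,0,0],"grip": 5},{"xyz": [7.2,0.2,0.1],"angular": [0,0,0],"grip": 4},{"xyz": [7.2,0.2,0.1],"angular": [0,0,0],"grip": 2.4},{"xyz": [7.2,0.2,0.1],"angular": [0,0,0],"grip": 1.5}]' --force 20

```text
t: 5.6
tcp_pos: [0.5468, -0.0349, 0.2775]
tool_rot: [40.9, 89.9, -6.7]
force: [-0.7, -0.8, -0.5]
width: 0.0293
```

Request:
step_arm --motion '[{"xyz": [0,0,0],"angular": [0,0,0],"grip": 1.5},{"xyz": [0,0,0],"angular": [0,0,0],"grip": 1.5},{"xyz": [0,0,0],"angular": [0,0,0],"grip": 1.5}]'

```text
t: 5.9
tcp_pos: [0.5467, -0.035, 0.2785]
tool_rot: [73.5, 89.9, 25.8]
force: [-5.2, 4.6, 6.3]
width: 0.0201
```

```bash
python3 - <<'E'
from h import *
s,M,g=cur(); d=g[:2]-AX; print(g,s['width'],s['force'],'r',np.hypot(*d),'ang',np.arctan2(d[1],d[0])-YAW)
a0=-1.194
H=lambda a:loc(.055*np.cos(a),.055*np.sin(a),.11)
for k in range(0,17):
    a=a0-k*.1; e=M.T@(H(a)-H(a0))*100; print(k,round(a+2.982,3),e.round(2))
E
```

```text
[ 0.54701601 -0.03480321  0.11549362] 0.0200916133381594 [-5.17809272  4.61804602  6.26674902] r 0.05560665257782832 ang -1.1608167252220412
0 1.788 [0. 0. 0.]
1 1.688 [-0.   -0.52  0.18]
2 1.588 [-0.   -1.06  0.3 ]
3 1.488 [-0.   -1.6   0.37]
4 1.388 [-0.   -2.15  0.38]
5 1.288 [-0.01 -2.7   0.34]
6 1.188 [-0.01 -3.24  0.25]
7 1.088 [-0.01 -3.77  0.1 ]
8 0.988 [-0.01 -4.28 -0.1 ]
9 0.888 [-0.01 -4.77 -0.35]
10 0.788 [-0.01 -5.23 -0.65]
11 0.688 [-0.01 -5.66 -0.99]
12 0.588 [-0.01 -6.06 -1.38]
13 0.488 [-0.02 -6.41 -1.8 ]
14 0.388 [-0.02 -6.72 -2.26]
15 0.288 [-0.02 -6.98 -2.74]
16 0.188 [-0.02 -7.19 -3.25]
```

Request:
step_arm --motion '[{"xyz": [0,-0.52,0.18],"angular": [0,0,0],"grip": 1.5},{"xyz": [0,-1.06,0.3],"angular": [0,0,0],"grip": 1.5},{"xyz": [0,-1.6,0.37],"angular": [0,0,0],"grip": 1.5},{"xyz": [0,-2.15,0.38],"angular": [0,0,0],"grip": 1.5},{"xyz": [0,-2.7,0.34],"angular": [0,0,0],"grip": 1.5}]'

```text
t: 6.4
tcp_pos: [0.5291, -0.0554, 0.2785]
tool_rot: [78.0, 89.8, 30.3]
force: [-2.6, 6.9, 5.5]
width: 0.0195
```

```bash
cat >> h.py <<'E'
def hd():
    s,M,g=cur(); d=g[:2]-AX; a=np.arctan2(d[1],d[0]); er=np.array([np.cos(a),np.sin(a)]); et=np.array([-er[1],er[0]])
    F=np.array(s['force'])[:2]
    print('t',s['t'],'g',g.round(4),'w',s['width'].round(4),'r',np.hypot(*d).round(4),'ha',((a-YAW+np.pi)%(2*np.pi)-np.pi).round(3),'Frad %.1f Ftan(ccw) %.1f Fz %.1f'%(F@er,F@et,s['force'][2]))
E
python3 -c "
from h import *
hd()"
```

```text
Traceback (most recent call last):
  File "h.py", line 43, in hd
    print('t',s['t'],'g',g.round(4),'w',s['width'].round(4),'r',np.hypot(*d).round(4),'ha',((a-YAW+np.pi)%(2*np.pi)-np.pi).round(3),'Frad %.1f Ftan(ccw) %.1f Fz %.1f'%(F@er,F@et,s['force'][2]))
                                        ^^^^^^^^^^^^^^^^
AttributeError: 'float' object has no attribute 'round'
```

Continue from k=5 to k=10.

Request:
step_arm --motion '[{"xyz": [0,-0.54,-0.09],"angular": [0,0,0],"grip": 1.5},{"xyz": [0,-1.07,-0.24],"angular": [0,0,0],"grip": 1.5},{"xyz": [0,-1.58,-0.44],"angular": [0,0,0],"grip": 1.5},{"xyz": [0,-2.07,-0.69],"angular": [0,0,0],"grip": 1.5},{"xyz": [0,-2.53,-0.99],"angular": [0,0,0],"grip": 1.5}]'

```text
t: 6.9
tcp_pos: [0.5041, -0.0652, 0.2785]
tool_rot: [66.0, 89.7, 18.3]
force: [2.1, 5.7, 3.9]
width: 0.0199
```

```bash
sed -i "s/s\['width'\].round(4)/round(s['width'],4)/" h.py
python3 -c "
from h import *
hd()"
```

```text
t 6.9 g [ 0.5049 -0.0649  0.1155] w 0.0199 r 0.0536 ha -2.147 Frad -5.3 Ftan(ccw) 3.0 Fz 3.9
```

Request:
step_arm --motion '[{"xyz": [0,-0.43,-0.34],"angular": [0,0,0],"grip": 1.5},{"xyz": [0,-0.83,-0.73],"angular": [0,0,0],"grip": 1.5},{"xyz": [0,-1.18,-1.15],"angular": [0,0,0],"grip": 1.5},{"xyz": [0,-1.49,-1.61],"angular": [0,0,0],"grip": 1.5},{"xyz": [0,-1.49,-1.61],"angular": [0,0,0],"grip": 1.5}]'

```text
t: 7.4
tcp_pos: [0.4819, -0.0634, 0.2785]
tool_rot: [62.9, 89.7, 15.2]
force: [-0.4, 4.9, 6.4]
width: 0.0198
```

```bash

python3 -c "
from h import *
hd()
for n in ['scene','side','wrist']: cap(n,n+'9')
a=cv2.imread('pics/side9.png')[170:320,250:400];b=cv2.imread('pics/scene9.png')[190:310,240:360]
cv2.imwrite('pics/s9c.png',np.hstack([cv2.resize(a,(400,400),interpolation=cv2.INTER_CUBIC),cv2.resize(b,(400,400),interpolation=cv2.INTER_CUBIC)]))
"
```

```text
t 7.4 g [ 0.4826 -0.0632  0.1155] w 0.0198 r 0.053 ha -2.571 Frad -4.6 Ftan(ccw) -1.6 Fz 6.4
```

View pics/s9c.png

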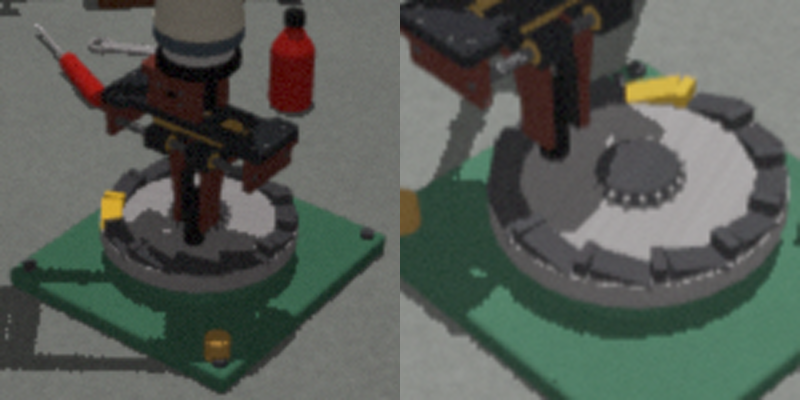

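View pics/wrist9.png

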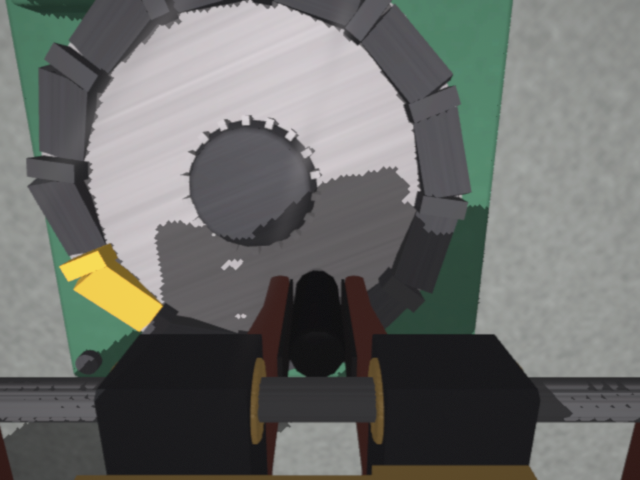

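```bash

cat >> h.py <<'E'
def steep(w):
    a=np.pi/2+w
    return [loc(r*np.cos(a),r*np.sin(a),z) for r,z in((.095,.065),(.075,.065),(.075,.077),(.095,.077))]
E
python3 -c "
from h import *
c=ld('wrist9')
im=c['image'].copy()
for w,col in((.41,(0,0,255)),(.35,(255,0,255)),(.47,(0,255,0))):
    q=np.array([proj(c,p) for p in steep(w)]); print(w,q.round(0).tolist())
    cv2.polylines(im,[(q*8).astype(np.int32)],True,col,1,cv2.LINE_AA,3)
q=np.array([[proj(c,loc(.03*np.cos(t),.03*np.sin(t),.077)) for t in np.linspace(0,6.28,60)],[proj(c,loc(.095*np.cos(t),.095*np.sin(t),.077)) for t in np.linspace(0,6.28,60)]])
cv2.polylines(im,[(k*8).astype(np.int32) for k in q],True,(255,255,0),1,cv2.LINE_AA,3)
cv2.imwrite('pics/w9o.png',cv2.resize(im[100:400,0:400],None,fx=2,fy=2,interpolation=cv2.INTER_CUBIC))
"
```

```text
0.41 [[75.0, 260.0], [111.0, 245.0], [99.0, 253.0], [61.0, 269.0]]
0.35 [[69.0, 250.0], [107.0, 236.0], [94.0, 244.0], [55.0, 258.0]]
0.47 [[82.0, 270.0], [116.0, 253.0], [104.0, 261.0], [68.0, 280.0]]
```

View pics/w9o.png

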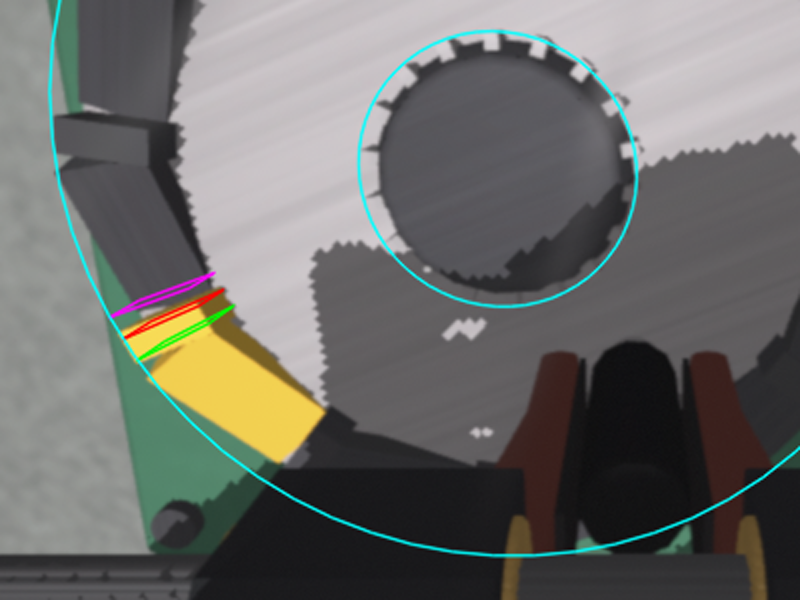

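Request:
step_arm --motion '[{"xyz": [0,-0.2,-0.25],"angular": [0,0,0],"grip": 1.5},{"xyz": [0,-0.35,-0.48],"angular": [0,0,0],"grip": 1.5},{"xyz": [0,-0.48,-0.65],"angular": [0,0,0],"grip": 1.5},{"xyz": [0,-0.48,-0.65],"angular": [0,0,0],"grip": 1.5}]'

```text
t: 7.95
tcp_pos: [0.4747, -0.0614, 0.2785]
tool_rot: [70.0, 89.6, 22.4]
force: [4.1, 7.7, 3.9]
width: 0.0194
```

```bash

python3 -c "
from h import *
hd()
c=cap('wrist','wrist10'); im=c['image'].copy()
for w,col in((.24,(0,0,255)),(.18,(255,0,255)),(.30,(0,255,0))):
    q=np.array([proj(c,p) for p in steep(w)])
    cv2.polylines(im,[(q*8).astype(np.int32)],True,col,1,cv2.LINE_AA,3)
cv2.imwrite('pics/w10o.png',cv2.resize(im[80:380,0:400],None,fx=2,fy=2,interpolation=cv2.INTER_CUBIC))
"
```

```text
t 7.95 g [ 0.4757 -0.061   0.1155] w 0.0194 r 0.0531 ha -2.707 Frad -8.7 Ftan(ccw) 0.8 Fz 3.9
```

View pics/w10o.png

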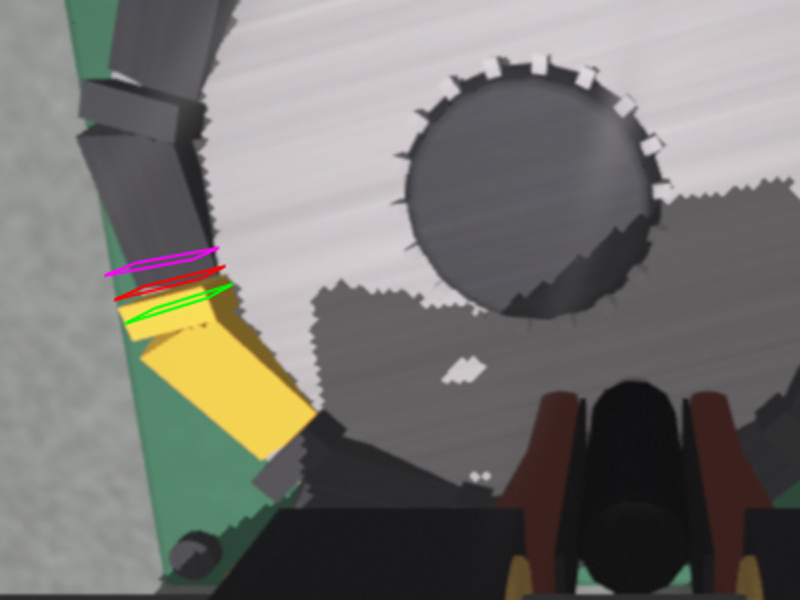

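Request:
step_arm --motion '[{"xyz": [0,0.0,-0.1],"angular": [0,0,0],"grip": 1.5},{"xyz": [0,0.03,-0.2],"angular": [0,0,0],"grip": 1.5},{"xyz": [0,0.03,-0.2],"angular": [0,0,0],"grip": 1.5}]'

```text
t: 8.3
tcp_pos: [0.4736, -0.0604, 0.2785]
tool_rot: [51.8, 89.7, 4.2]
force: [4.7, 3.7, 6.1]
width: 0.0196
```

```bash

python3 -c "
from h import *
hd()
c=cap('wrist','wrist11'); im=c['image'].copy()
for w,col in((.24,(0,0,255)),(.18,(255,0,255)),(.30,(0,255,0))):
    q=np.array([proj(c,p) for p in steep(w)])
    cv2.polylines(im,[(q*8).astype(np.int32)],True,col,1,cv2.LINE_AA,3)
cv2.imwrite('pics/w11o.png',cv2.resize(im[80:380,0:400],None,fx=2,fy=2,interpolation=cv2.INTER_CUBIC))
"
```

```text
t 8.3 g [ 0.4746 -0.0603  0.1155] w 0.0196 r 0.053 ha -2.732 Frad -5.3 Ftan(ccw) 2.7 Fz 6.1
```

View pics/w11o.png

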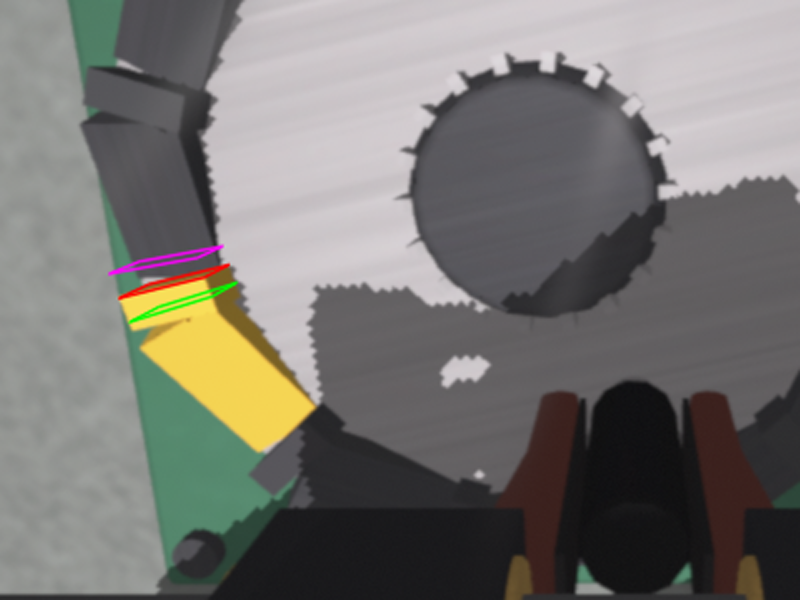

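Request:
step_arm --motion '[{"xyz": [0,0,0],"angular": [0,0,0],"grip": 4.5},{"xyz": [0,0,0],"angular": [0,0,0],"grip": 4.5},{"xyz": [-3,0,0],"angular": [0,0,0],"grip": 4.5},{"xyz": [-8,0,0],"angular": [0,0,0],"grip": 4.5},{"xyz": [-12,0,0],"angular": [0,0,0],"grip": 4.5}]'

```text
t: 8.85
tcp_pos: [0.4723, -0.0611, 0.3977]
tool_rot: [-90.7, 89.9, -138.4]
force: [0.6, 0.0, 0.5]
width: 0.045
```

Request:
step_arm --motion '[{"xyz": [0,0,0],"angular": [0,0,0],"grip": 4.5}]'

```text
t: 8.95
tcp_pos: [0.4727, -0.0611, 0.4028]
tool_rot: [32.3, 89.4, -15.4]
force: [-0.2, -0.0, 0.1]
width: 0.0448
```

```bash

python3 -c "
from h import *
cc={n:cap(n,n+'12') for n in ['wrist','side','scene']}; c=cc['wrist'];im=c['image'].copy()
go(tab(1.8)+[0,0,.0],FY); print(tab(1.8),tab(1.85))
for w,col in((.24,(0,0,255)),(.18,(255,0,255)),(.30,(0,255,0))):
    q=np.array([proj(c,p) for p in steep(w)])
    cv2.polylines(im,[(q*8).astype(np.int32)],True,col,1,cv2.LINE_AA,3)
cv2.imwrite('pics/w12o.png',im)
a=cc['side']['image'][150:320,240:410];b=cc['scene']['image'][180:340,230:410]
cv2.imwrite('pics/s12c.png',np.hstack([cv2.resize(a,(400,400),interpolation=cv2.INTER_CUBIC),cv2.resize(b,(400,400),interpolation=cv2.INTER_CUBIC)]))
"
```

```text
t 9.1 g [ 0.4723 -0.0611  0.2321] w 0.0454 F [-0.1  1.  -0.8]
 xyz cm [  6.9   18.91 -10.53] ang [-0.02 -0.05  0.07]
[0.54155326 0.14409946 0.16296099] [0.54431639 0.14661371 0.16044068]
```

View pics/w12o.png

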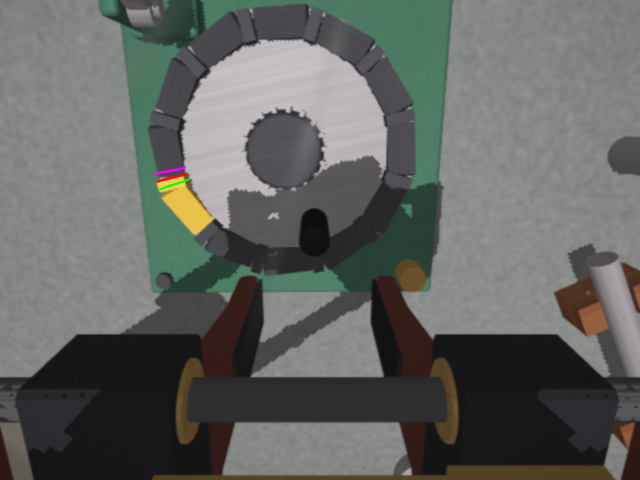

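View pics/s12c.png

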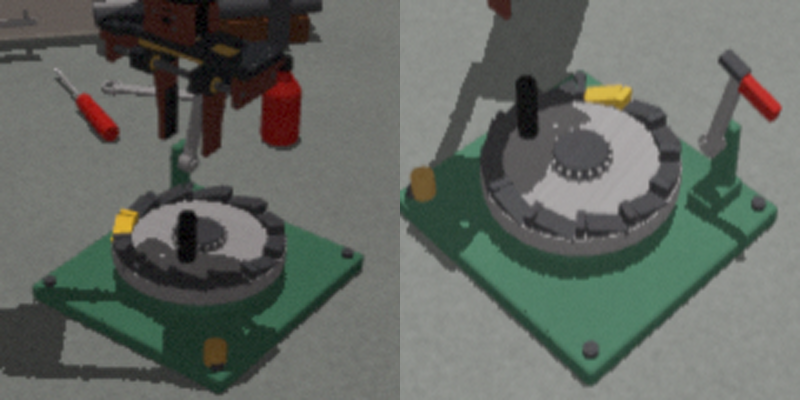

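```bash

python3 -c "
from h import *
c=ld('scene12'); print(proj(c,tab(1.85)),proj(c,tab(1.75)))
im=c['image']; m=(im[...,2]>110)&(im[...,1]<60); m[:, :360]=0; m[:,430:]=0; m[250:]=0; v,u=np.nonzero(m); print(u.mean(),v.mean(),len(u))
go(tab(1.85)+[0,0,.05],FY);go(tab(1.85),FY)
"
```

```text
(np.float64(392.47662942691767), np.float64(220.6557364620497)) (np.float64(389.6542190205813), np.float64(216.94455465006055))
391.96629213483146 217.37078651685394 89
t 9.1 g [ 0.4723 -0.0611  0.2321] w 0.0454 F [-0.1  1.  -0.8]
 xyz cm [  2.15  19.28 -10.54] ang [-0.02 -0.05  0.07]
t 9.1 g [ 0.4723 -0.0611  0.2321] w 0.0454 F [-0.1  1.  -0.8]
 xyz cm [  7.15  19.29 -10.53] ang [-0.02 -0.05  0.07]
```

Request:
step_arm --motion '[{"xyz": [0,4,-2],"angular": [0,0,0],"grip": 4.5},{"xyz": [0,8,-4.5],"angular": [0,0,0],"grip": 4.5},{"xyz": [0,12,-7],"angular": [0,0,0],"grip": 4.5},{"xyz": [0,16,-9.5],"angular": [0,0,0],"grip": 4.5},{"xyz": [0,19.3,-10.5],"angular": [0,0,0],"grip": 4.5}]'

```text
t: 9.6
tcp_pos: [0.5445, 0.1495, 0.3934]
tool_rot: [-125.4, 89.8, -172.9]
force: [-0.8, -0.7, -0.1]
width: 0.0451
```

Request:
step_arm --motion '[{"xyz": [1,0,0],"angular": [0,0,0],"grip": 4.5},{"xyz": [2,0,0],"angular": [0,0,0],"grip": 4.5},{"xyz": [2,0,0],"angular": [0,0,0],"grip": 4.5}]'

```text
t: 9.9
tcp_pos: [0.5443, 0.1458, 0.3724]
tool_rot: [-115.5, 89.7, -163.2]
force: [-0.7, -0.1, -0.1]
width: 0.045
```

```bash

python3 -c "
from h import *
c=cap('wrist','wrist13')
go(tab(1.85)+[0,0,.0],FY)
"
```

```text
t 9.95 g [0.5437 0.1453 0.211 ] w 0.0451 F [ 0.7 -0.7  0.3]
 xyz cm [ 5.05  0.09 -0.07] ang [-0.09 -0.09  0.2 ]
```

View pics/wrist13.png

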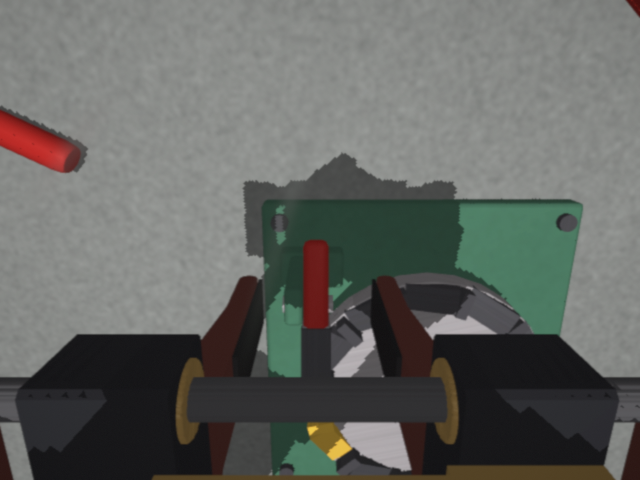

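Request:
step_arm --motion '[{"xyz": [2.5,0.1,-0.05],"angular": [0,0,0],"grip": 4.5},{"xyz": [5,0.1,-0.05],"angular": [0,0,0],"grip": 4.5},{"xyz": [5,0.1,-0.05],"angular": [0,0,0],"grip": 3},{"xyz": [5,0.1,-0.05],"angular": [0,0,0],"grip": 1.5},{"xyz": [5,0.1,-0.05],"angular": [0,0,0],"grip": 0.5}]' --force 8

```text
t: 10.45
tcp_pos: [0.5452, 0.1473, 0.3282]
tool_rot: [58.0, 89.8, 10.3]
force: [-0.2, 0.8, 1.3]
width: 0.0247
```

Request:
step_arm --motion '[{"xyz": [0,0,0],"angular": [0,0,0],"grip": 0.5},{"xyz": [0,0,0],"angular": [0,0,0],"grip": 0.5},{"xyz": [0,0,0],"angular": [0,0,0],"grip": 0.5}]'

```text
t: 10.75
tcp_pos: [0.5451, 0.148, 0.3278]
tool_rot: [74.1, 89.9, 26.4]
force: [-2.7, 1.3, 5.5]
width: 0.012
```

```bash

python3 -c "
from h import *
go(tab(1.85)+[0,0,.0],FY)
c=cap('side','side14');cv2.imwrite('pics/s14c.png',cv2.resize(c['image'][130:320,250:440],None,fx=3,fy=3))
for th in np.arange(1.85,-.1,-.15):
    d=tab(th)-tab(1.85); print(round(th,2),'up %.2f fx %.2f cm'%(d[2]*100,d@FX*100))
"
```

```text
t 10.75 g [0.5454 0.1482 0.1648] w 0.012 F [-2.7  1.3  5.5]
 xyz cm [ 0.44 -0.15  0.05] ang [ 0.02  0.03 -0.11]
1.85 up 0.00 fx 0.00 cm
1.7 up 0.70 fx -1.16 cm
1.55 up 1.22 fx -2.40 cm
1.4 up 1.54 fx -3.71 cm
1.25 up 1.67 fx -5.06 cm
1.1 up 1.59 fx -6.41 cm
0.95 up 1.32 fx -7.73 cm
0.8 up 0.84 fx -9.00 cm
0.65 up 0.19 fx -10.18 cm
0.5 up -0.64 fx -11.25 cm
0.35 up -1.61 fx -12.18 cm
0.2 up -2.72 fx -12.96 cm
0.05 up -3.92 fx -13.57 cm
-0.1 up -5.21 fx -13.98 cm
```

View pics/s14c.png

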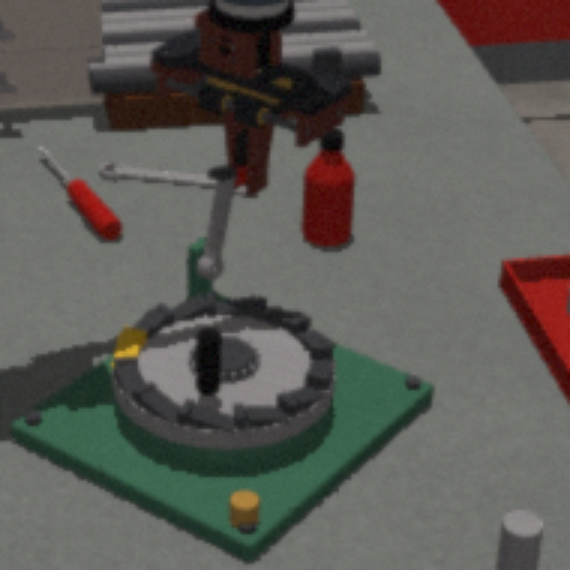

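```bash

python3 -c "
from h import *
r=9.46;f0=np.radians(55.3)
for th in [1.85,1.75,1.6,1.45,1.3,1.15,1.,.85,.7,.55,.4,.3,.2,.15,.1,.05,0,-.05]:
    f=f0+1.85-th; print(th,'x %.2f y %.2f'%(-r*(np.sin(f)-np.sin(f0)),r*(np.cos(f)-np.cos(f0))))
"
```

```text
1.85 x -0.00 y 0.00
1.75 x -0.50 y -0.80
1.6 x -1.09 y -2.09
1.45 x -1.48 y -3.45
1.3 x -1.67 y -4.86
1.15 x -1.64 y -6.28
1.0 x -1.40 y -7.67
0.85 x -0.96 y -9.02
0.7 x -0.32 y -10.28
0.55 x 0.51 y -11.44
0.4 x 1.49 y -12.46
0.3 x 2.23 y -13.05
0.2 x 3.02 y -13.56
0.15 x 3.44 y -13.79
0.1 x 3.86 y -14.00
0.05 x 4.30 y -14.18
0 x 4.74 y -14.35
-0.05 x 5.20 y -14.49
```

Request:
step_arm --motion '[{"xyz": [-0.5,-0.8,0],"angular": [0,0,0],"grip": 0.5},{"xyz": [-1.09,-2.09,0],"angular": [0,0,0],"grip": 0.5},{"xyz": [-1.48,-3.45,0],"angular": [0,0,0],"grip": 0.5},{"xyz": [-1.67,-4.86,0],"angular": [0,0,0],"grip": 0.5},{"xyz": [-1.64,-6.28,0],"angular": [0,0,0],"grip": 0.5}]'

```text
t: 11.3
tcp_pos: [0.4981, 0.1052, 0.3433]
tool_rot: [69.0, 89.9, 21.3]
force: [-0.1, 1.0, -0.4]
width: 0.012
```

Request:
step_arm --motion '[{"xyz": [0.24,-1.39,0],"angular": [0,0,0],"grip": 0.5},{"xyz": [0.68,-2.74,0],"angular": [0,0,0],"grip": 0.5},{"xyz": [1.32,-4.0,0],"angular": [0,0,0],"grip": 0.5},{"xyz": [2.15,-5.16,0],"angular": [0,0,0],"grip": 0.5},{"xyz": [2.15,-5.16,0],"angular": [0,0,0],"grip": 0.5}]'

```text
t: 11.8
tcp_pos: [0.4594, 0.0698, 0.3202]
tool_rot: [-97.0, 89.8, -144.7]
force: [-2.3, -1.3, 0.2]
width: 0.0117
```

```bash

python3 -c "
from h import *
go(tab(.55)+[0,0,.0],FY)
cc={n:cap(n,n+'15') for n in ['side','wrist']}
cv2.imwrite('pics/s15c.png',np.hstack([cv2.resize(cc['side']['image'][170:320,250:400],(400,400),interpolation=cv2.INTER_CUBIC),cv2.resize(cc['wrist']['image'],(400,400))]))
"
```

```text
t 11.8 g [0.4591 0.0696 0.1572] w 0.0117 F [-2.3 -1.3  0.2]
 xyz cm [0.02 0.54 0.03] ang [-0.06 -0.02  0.15]
```

View pics/s15c.png

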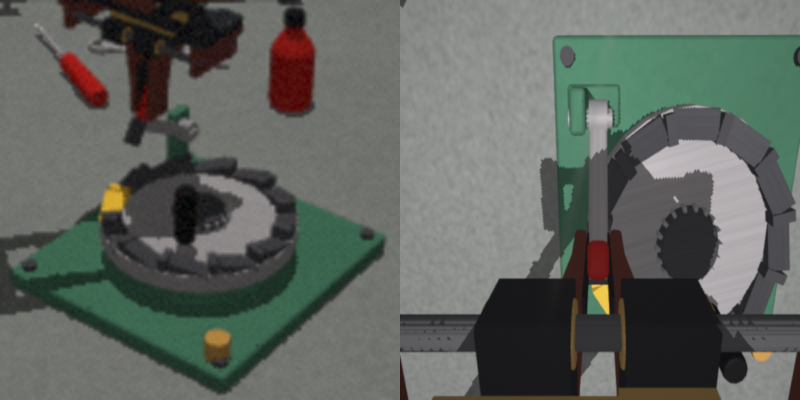

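Request:
step_arm --motion '[{"xyz": [0.5,-0.55,0],"angular": [0,0,0],"grip": 0.5},{"xyz": [0.98,-1.02,0],"angular": [0,0,0],"grip": 0.5},{"xyz": [1.5,-1.42,0],"angular": [0,0,0],"grip": 0.5},{"xyz": [2.0,-1.8,0],"angular": [0,0,0],"grip": 0.5},{"xyz": [2.4,-2.05,0],"angular": [0,0,0],"grip": 0.5}]'

```text
t: 12.4
tcp_pos: [0.4451, 0.0568, 0.2963]
tool_rot: [-173.5, 90.0, 138.8]
force: [0.0, 0.9, 0.3]
width: 0.0119
```

```bash

python3 -c "
from h import *
go(tab(.2)+[0,0,.0],FY)
cc={n:cap(n,n+'16') for n in ['side','wrist']}
cv2.imwrite('pics/s16c.png',np.hstack([cv2.resize(cc['side']['image'][180:280,260:360],(400,400),interpolation=cv2.INTER_CUBIC),cv2.resize(cc['wrist']['image'][200:480,180:460],(400,400))]))
"
```

```text
t 12.4 g [0.4451 0.0568 0.1333] w 0.0119 F [0.  0.9 0.3]
 xyz cm [0.   0.42 0.03] ang [ 0.   -0.01  0.  ]
```

View pics/s16c.png

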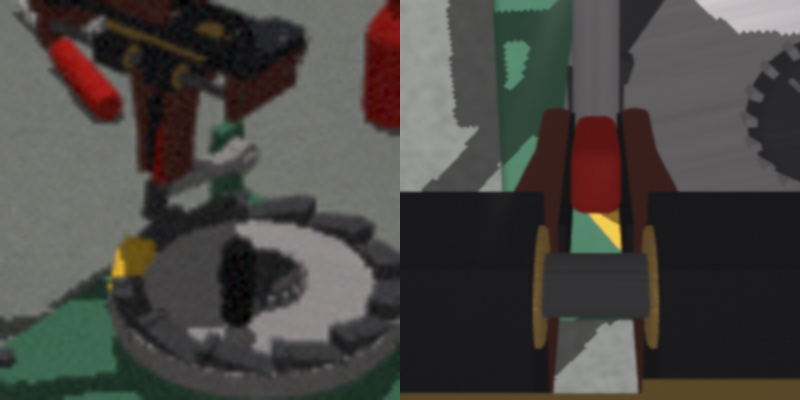

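Request:
step_arm --motion '[{"xyz": [0.25,-0.14,0],"angular": [0,0,0],"grip": 0.5},{"xyz": [0.5,-0.27,0],"angular": [0,0,0],"grip": 0.5},{"xyz": [0.75,-0.38,0],"angular": [0,0,0],"grip": 0.5},{"xyz": [0.75,-0.38,0],"angular": [0,0,0],"grip": 0.5}]'

```text
t: 12.9
tcp_pos: [0.4424, 0.0543, 0.2891]
tool_rot: [-110.4, 90.0, -158.1]
force: [-0.6, 0.4, -1.7]
width: 0.012
```

Request:
step_arm --motion '[{"xyz": [0.2,-0.09,0],"angular": [0,0,0],"grip": 0.5},{"xyz": [0.4,-0.17,0],"angular": [0,0,0],"grip": 0.5},{"xyz": [0.4,-0.17,0],"angular": [0,0,0],"grip": 0.5}]'

```text
t: 13.2
tcp_pos: [0.4412, 0.0533, 0.2856]
tool_rot: [77.5, 90.0, 29.8]
force: [-1.1, 1.1, 1.3]
width: 0.012
```

```bash

python3 -c "
from h import *
go(tab(.05)+[0,0,.0],FY)
"
```

```text
t 13.2 g [0.4412 0.0533 0.1226] w 0.012 F [-1.1  1.1  1.3]
 xyz cm [0.14 0.34 0.04] ang [ 0.    0.   -0.01]
```

Request:
step_arm --motion '[{"xyz": [0.1,-0.04,0],"angular": [0,0,0],"grip": 0.5},{"xyz": [0.2,-0.08,0],"angular": [0,0,0],"grip": 0.5},{"xyz": [0.2,-0.08,0],"angular": [0,0,0],"grip": 0.5}]'

```text
t: 13.5
tcp_pos: [0.4408, 0.053, 0.2853]
tool_rot: [70.7, 89.9, 23.0]
force: [-3.5, 2.4, 9.1]
width: 0.0124
```

Request:
step_arm --motion '[{"xyz": [0.1,-0.03,0],"angular": [0,0,0],"grip": 0.5},{"xyz": [0.2,-0.06,0],"angular": [0,0,0],"grip": 0.5},{"xyz": [0.2,-0.06,0],"angular": [0,0,0],"grip": 0.5}]'

```text
t: 13.8
tcp_pos: [0.4405, 0.0528, 0.284]
tool_rot: [72.2, 89.8, 24.6]
force: [-2.7, 3.0, 10.2]
width: 0.0121
```

```bash

python3 -c "
from h import *
go(tab(.0)+[0,0,.0],FY)
cc={n:cap(n,n+'17') for n in ['side','wrist']}
cv2.imwrite('pics/s17c.png',np.hstack([cv2.resize(cc['side']['image'][190:270,270:350],(400,400),interpolation=cv2.INTER_CUBIC),cv2.resize(cc['wrist']['image'][200:480,180:460],(400,400))]))
"
```

```text
t 13.8 g [0.4411 0.0531 0.121 ] w 0.0121 F [-2.7  3.  10.2]
 xyz cm [0.4  0.27 0.05] ang [ 0.03  0.07 -0.22]
```

View pics/s17c.png

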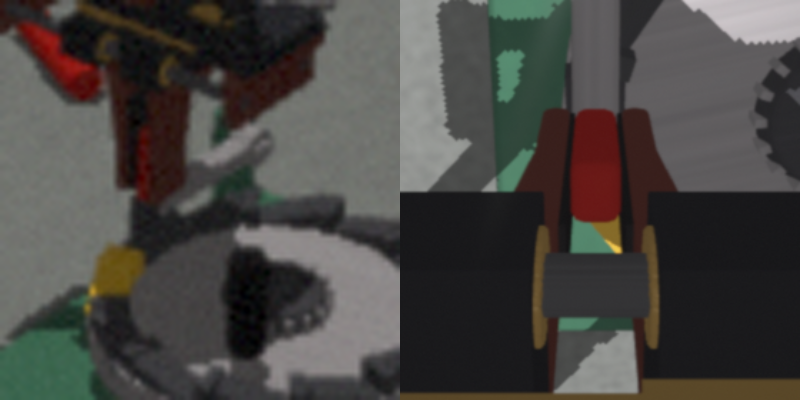

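Request:
step_arm --motion '[{"xyz": [-0.2,0.0,0],"angular": [0,0,0],"grip": 0.5},{"xyz": [-0.2,0,0],"angular": [0,0,0],"grip": 4.5},{"xyz": [-0.2,0,0],"angular": [0,0,0],"grip": 4.5},{"xyz": [-0.2,0,0],"angular": [0,0,0],"grip": 4.5},{"xyz": [-3,0,0],"angular": [0,0,0],"grip": 4.5}]'

```text
t: 14.4
tcp_pos: [0.4395, 0.0521, 0.3074]
tool_rot: [-127.0, 89.5, -174.7]
force: [-0.5, 0.1, 0.3]
width: 0.0403
```

Request:
step_arm --motion '[{"xyz": [-4,0,0],"angular": [0,0,0],"grip": 4.5},{"xyz": [-6,-1,0],"angular": [0,0,0],"grip": 4.5},{"xyz": [-6,-2,0],"angular": [0,0,0],"grip": 4.5},{"xyz": [-6,-2,0],"angular": [0,0,0],"grip": 4.5}]'

```text
t: 14.8
tcp_pos: [0.4249, 0.0383, 0.371]
tool_rot: [-60.7, 90.0, -108.4]
force: [0.7, -0.6, -0.9]
width: 0.045
```

```bash

python3 -c "
from h import *
cc={n:cap(n,n+'18') for n in ['side','wrist']}
im=cc['wrist']['image']
cv2.imwrite('pics/s18c.png',np.hstack([cv2.resize(cc['side']['image'][190:270,270:350],(400,400),interpolation=cv2.INTER_CUBIC),cv2.resize(im[150:400,220:470],(400,400))]))
ha=-2.735
H=loc(.055*np.cos(ha),.055*np.sin(ha),.1155)
c=cc['wrist'];z=c['z_map'];f=foc(c);vv,uu=np.mgrid[0:480,0:640]
P=np.stack([(uu-c['cx'])/f*z,(vv-c['cy'])/f*z,z],-1)@rot(c).T+np.array(c['eye'])
for nm,k in(('handle',P[(P[...,2]>.130)&(P[...,2]<.136)&(np.hypot(P[...,0]-H[0],P[...,1]-H[1])<.03)]),):
    print(nm,len(k),k.mean(0) if len(k) else '')
red=(im[...,2]>90)&(im[...,1]<60)&(np.hypot(P[...,0]-.444,P[...,1]-.055)<.03)&(P[...,2]>.125); print('tabtop',P[red].mean(0),P[red][:,2].max())
go(H+[0,0,.08],FY);print(H)
"
```

```text
handle 881 [ 0.4731731  -0.06109735  0.13290577]
tabtop [0.44501833 0.05588351 0.13836283] 0.14067404615959012
t 14.9 g [0.4249 0.0387 0.2066] w 0.0447 F [-0.  -0.4 -0.9]
 xyz cm [ 1.1  -3.2  10.71] ang [-0.04 -0.09  0.1 ]
[ 0.4735758  -0.06208603  0.1155    ]
```

View pics/s18c.png

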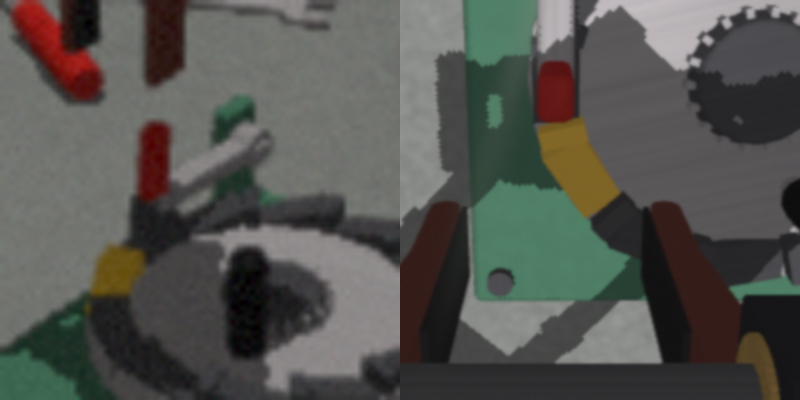

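View pics/wrist18.png

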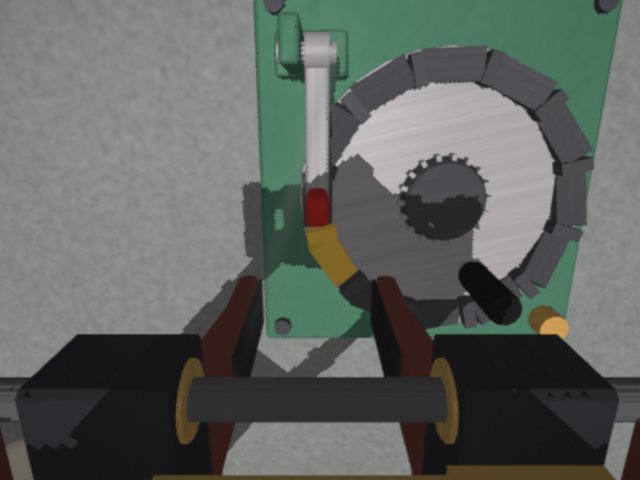

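Request:
step_arm --motion '[{"xyz": [0,-1,3.5],"angular": [0,0,0],"grip": 4.5},{"xyz": [0,-2,7],"angular": [0,0,0],"grip": 4.5},{"xyz": [1,-3.15,10.6],"angular": [0,0,0],"grip": 4.5},{"xyz": [2.5,-3.15,10.6],"angular": [0,0,0],"grip": 4.5},{"xyz": [2.5,-3.15,10.6],"angular": [0,0,0],"grip": 4.5}]'

```text
t: 15.4
tcp_pos: [0.4732, -0.061, 0.3421]
tool_rot: [-146.7, 89.6, 165.5]
force: [-0.4, 0.8, -0.6]
width: 0.0451
```

```bash

python3 -c "
from h import *
cap('wrist','wrist19')
go(np.array([.4732,-.0611,.1155]),FY)
"
```

```text
t 15.45 g [ 0.4723 -0.0601  0.1808] w 0.0446 F [ 0.1 -0.1  1.2]
 xyz cm [ 6.53 -0.03  0.09] ang [-0.02 -0.26  0.16]
```

View pics/wrist19.png

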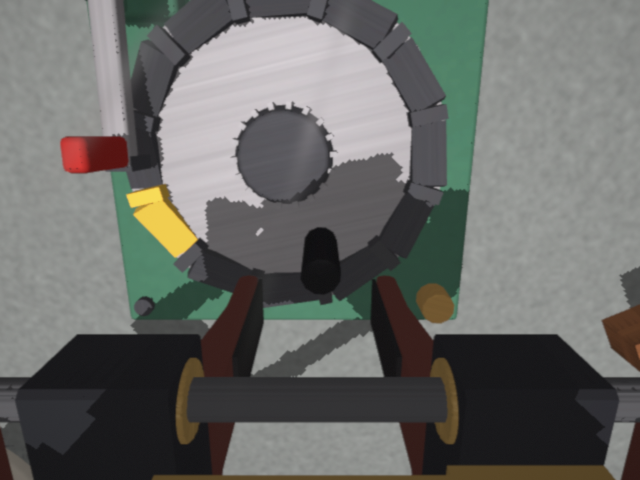

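Request:
step_arm --motion '[{"xyz": [2.5,0,0.05],"angular": [0,0,0],"grip": 4.5},{"xyz": [5,0,0.05],"angular": [0,0,0],"grip": 4.5},{"xyz": [6.4,0,0.05],"angular": [0,0,0],"grip": 4.5},{"xyz": [6.4,0,0.05],"angular": [0,0,0],"grip": 3},{"xyz": [6.4,0,0.05],"angular": [0,0,0],"grip": 1.5}]' --force 15

```text
t: 15.95
tcp_pos: [0.4738, -0.0605, 0.2834]
tool_rot: [46.2, 90.0, -1.5]
force: [0.8, -0.5, 1.0]
width: 0.0322
```

Request:
step_arm --motion '[{"xyz": [0,0,0],"angular": [0,0,0],"grip": 1.5},{"xyz": [0,0,0],"angular": [0,0,0],"grip": 1.5},{"xyz": [0,0,0],"angular": [0,0,0],"grip": 1.5},{"xyz": [0,0,0],"angular": [0,0,0],"grip": 1.5}]'

```text
t: 16.35
tcp_pos: [0.474, -0.0609, 0.2842]
tool_rot: [54.8, 89.9, 7.1]
force: [-1.4, 1.2, 5.7]
width: 0.0194
```

```bash

python3 -c "
from h import *
hd()
"
```

```text
t 16.35 g [ 0.4744 -0.0609  0.1212] w 0.0194 r 0.0535 ha -2.73 Frad -0.5 Ftan(ccw) -1.8 Fz 5.7
```

Request:
step_arm --motion '[{"xyz": [0,-0.05,-0.1],"angular": [0,0,0],"grip": 1.5},{"xyz": [0,-0.09,-0.19],"angular": [0,0,0],"grip": 1.5},{"xyz": [0,-0.13,-0.29],"angular": [0,0,0],"grip": 1.5},{"xyz": [0,-0.16,-0.38],"angular": [0,0,0],"grip": 1.5},{"xyz": [0,-0.16,-0.38],"angular": [0,0,0],"grip": 1.5}]'

```text
t: 16.85
tcp_pos: [0.4706, -0.0593, 0.2841]
tool_rot: [44.1, 89.8, -3.6]
force: [2.5, 2.1, 7.1]
width: 0.02
```

```bash

python3 -c "
from h import *
hd()
"
```

```text
t 16.85 g [ 0.4712 -0.0593  0.1211] w 0.02 r 0.0536 ha -2.797 Frad -3.0 Ftan(ccw) 1.2 Fz 7.1
```

Request:
step_arm --motion '[{"xyz": [0,-0.02,-0.06],"angular": [0,0,0],"grip": 1.5},{"xyz": [0,-0.03,-0.12],"angular": [0,0,0],"grip": 1.5},{"xyz": [0,-0.04,-0.18],"angular": [0,0,0],"grip": 1.5},{"xyz": [0,-0.04,-0.18],"angular": [0,0,0],"grip": 1.5}]'

```text
t: 17.25
tcp_pos: [0.4691, -0.0584, 0.2841]
tool_rot: [39.1, 89.8, -8.6]
force: [2.8, 0.8, 6.8]
width: 0.0202
```

```bash

python3 -c "
from h import *
hd()
"
```

```text
t 17.25 g [ 0.4697 -0.0585  0.1211] w 0.0202 r 0.0535 ha -2.829 Frad -2.1 Ftan(ccw) 2.1 Fz 6.8
```

Request:
step_arm --motion '[{"xyz": [0,-0.02,-0.06],"angular": [0,0,0],"grip": 1.5},{"xyz": [0,-0.03,-0.12],"angular": [0,0,0],"grip": 1.5},{"xyz": [0,-0.04,-0.18],"angular": [0,0,0],"grip": 1.5},{"xyz": [0,-0.04,-0.18],"angular": [0,0,0],"grip": 1.5}]'

```text
t: 17.65
tcp_pos: [0.4675, -0.0574, 0.2842]
tool_rot: [34.9, 89.8, -12.9]
force: [2.5, 0.4, 6.6]
width: 0.0194
```

```bash

python3 -c "
from h import *
hd()
"
```

```text
t 17.65 g [ 0.4682 -0.0575  0.1212] w 0.0194 r 0.0535 ha -2.863 Frad -1.7 Ftan(ccw) 1.9 Fz 6.6
```

Request:
step_arm --motion '[{"xyz": [0,-0.01,-0.06],"angular": [0,0,0],"grip": 1.5},{"xyz": [0,-0.02,-0.12],"angular": [0,0,0],"grip": 1.5},{"xyz": [0,-0.035,-0.18],"angular": [0,0,0],"grip": 1.5},{"xyz": [0,-0.035,-0.18],"angular": [0,0,0],"grip": 1.5}]'

```text
t: 18.05
tcp_pos: [0.466, -0.0564, 0.2841]
tool_rot: [32.2, 89.8, -15.5]
force: [2.4, 0.2, 6.3]
width: 0.0198
```

```bash

python3 -c "
from h import *
hd()
"
```

```text
t 18.05 g [ 0.4667 -0.0565  0.1211] w 0.0198 r 0.0535 ha -2.896 Frad -1.5 Ftan(ccw) 1.9 Fz 6.3
```

Request:
step_arm --motion '[{"xyz": [0,-0.01,-0.06],"angular": [0,0,0],"grip": 1.5},{"xyz": [0,-0.02,-0.12],"angular": [0,0,0],"grip": 1.5},{"xyz": [0,-0.035,-0.18],"angular": [0,0,0],"grip": 1.5},{"xyz": [0,-0.035,-0.18],"angular": [0,0,0],"grip": 1.5}]'

```text
t: 18.45
tcp_pos: [0.4652, -0.0559, 0.2842]
tool_rot: [24.0, 89.6, -23.8]
force: [7.6, -4.0, 4.0]
width: 0.0196
```

```bash

python3 -c "
from h import *
hd()
"
```

```text
t 18.45 g [ 0.4663 -0.0564  0.1212] w 0.0196 r 0.0535 ha -2.903 Frad -0.9 Ftan(ccw) 8.5 Fz 4.0
```

Request:
step_arm --motion '[{"xyz": [0,-0.005,-0.03],"angular": [0,0,0],"grip": 1.5},{"xyz": [0,-0.01,-0.06],"angular": [0,0,0],"grip": 1.5},{"xyz": [0,-0.01,-0.06],"angular": [0,0,0],"grip": 1.5}]'

```text
t: 18.75
tcp_pos: [0.465, -0.0557, 0.2842]
tool_rot: [23.0, 89.5, -24.8]
force: [10.1, -5.2, 2.4]
width: 0.0196
```

```bash

python3 -c "
from h import *
hd()
cc={n:cap(n,n+'20') for n in ['side','wrist']}
hd()
cv2.imwrite('pics/s20c.png',np.hstack([cv2.resize(cc['side']['image'][180:280,260:360],(400,400),interpolation=cv2.INTER_CUBIC),cv2.resize(cc['wrist']['image'][0:300,0:300],(400,400))]))
"
```

```text
t 18.75 g [ 0.4663 -0.0563  0.1212] w 0.0196 r 0.0535 ha -2.905 Frad -1.4 Ftan(ccw) 11.3 Fz 2.4
t 18.85 g [ 0.4663 -0.0563  0.1212] w 0.0192 r 0.0535 ha -2.905 Frad -1.5 Ftan(ccw) 10.9 Fz 1.4
```

View pics/s20c.png

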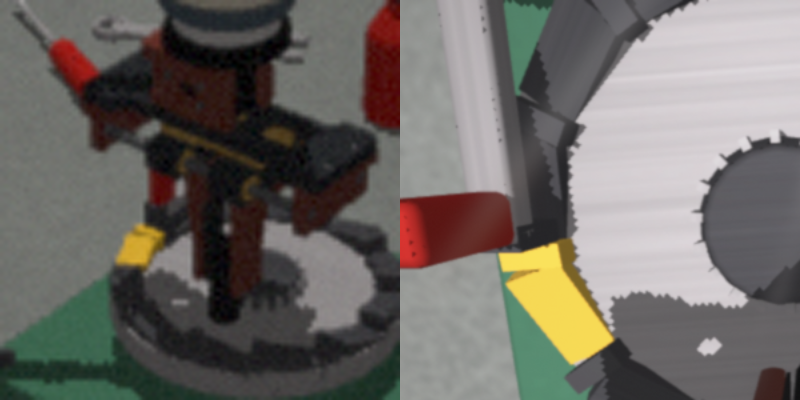

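Request:
step_arm --motion '[{"xyz": [0,-0.005,-0.03],"angular": [0,0,0],"grip": 1.5},{"xyz": [0,-0.005,-0.05],"angular": [0,0,0],"grip": 1.5},{"xyz": [0,-0.005,-0.05],"angular": [0,0,0],"grip": 1.5},{"xyz": [0,-0.005,-0.05],"angular": [0,0,0],"grip": 1.5}]'

```text
t: 19.25
tcp_pos: [0.4648, -0.0556, 0.2842]
tool_rot: [21.9, 89.4, -25.9]
force: [11.4, -5.3, 1.3]
width: 0.0198
```

```bash

python3 -c "
from h import *
hd()
"
```

```text
t 19.25 g [ 0.4662 -0.0563  0.1212] w 0.0198 r 0.0535 ha -2.906 Frad -2.1 Ftan(ccw) 12.4 Fz 1.3
```

Request:
step_arm --motion '[{"xyz": [0,0,0],"angular": [0,0,0],"grip": 4.0},{"xyz": [0,0,0],"angular": [0,0,0],"grip": 4.0},{"xyz": [0,0,0],"angular": [0,0,0],"grip": 4.0},{"xyz": [-3,0,0],"angular": [0,0,0],"grip": 4.0},{"xyz": [-7,0,0],"angular": [0,0,0],"grip": 4.0}]'

```text
t: 19.75
tcp_pos: [0.4627, -0.0542, 0.3502]
tool_rot: [-142.7, 89.6, 169.6]
force: [1.7, -0.6, 0.1]
width: 0.0401
```

Request:
step_arm --motion '[{"xyz": [-4,-2,0],"angular": [0,0,0],"grip": 4.5},{"xyz": [-8,-4,0],"angular": [0,0,0],"grip": 4.5},{"xyz": [-8,-4,0],"angular": [0,0,0],"grip": 4.5}]'

```text
t: 20.05
tcp_pos: [0.4323, -0.082, 0.4389]
tool_rot: [28.9, 89.5, -18.9]
force: [-0.2, 1.3, -0.4]
width: 0.045
```

```bash

python3 -c "
from h import *
hd()
cc={n:cap(n,n+'21') for n in ['side','wrist','scene']}
c=cc['wrist'];im=c['image']
z=c['z_map'];f=foc(c);vv,uu=np.mgrid[0:480,0:640]
P=np.stack([(uu-c['cx'])/f*z,(vv-c['cy'])/f*z,z],-1)@rot(c).T+np.array(c['eye'])
k=P[(P[...,2]>.130)&(P[...,2]<.136)&(np.hypot(P[...,0]-.466,P[...,1]+.057)<.03)]
if len(k):
    h=k.mean(0);d=h[:2]-AX;print(h,np.hypot(*d),np.arctan2(d[1],d[0])-YAW+2.982)
cv2.imwrite('pics/s21c.png',np.hstack([cv2.resize(cc['side']['image'][180:280,260:360],(400,400),interpolation=cv2.INTER_CUBIC),cv2.resize(im[0:300,100:400],(400,400))]))
"
```

```text
t 20.05 g [ 0.4338 -0.0825  0.2759] w 0.045 r 0.0942 ha -3.035 Frad -0.8 Ftan(ccw) -1.0 Fz -0.4
[ 0.46574512 -0.05822315  0.13287302] 0.055409203961251 0.0888394081961108
```

View pics/s21c.png

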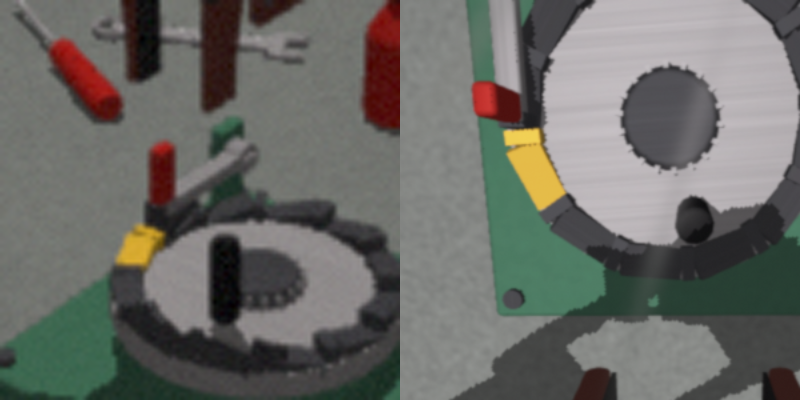

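View pics/scene21.png

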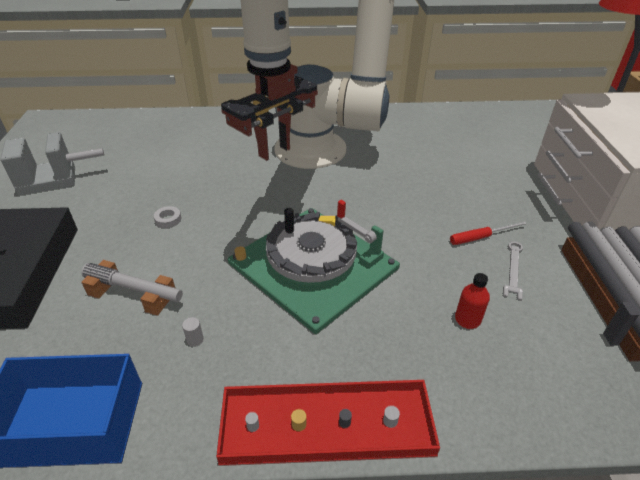

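```bash

python3 -c "
from h import *
o=[]
for n in ('side20','side21'):
    c=ld(n); im=c['image'].astype(int); m=(im[...,2]>150)&(im[...,1]>110)&(im[...,0]<90); m[:225]=0;m[255:]=0;m[:,:280]=0;m[:,310:]=0
    v,u=np.nonzero(m); print(n,len(u),u.mean(),v.mean(),u.min(),u.max(),v.min(),v.max())
    o.append(cv2.resize(c['image'][220:255,280:315],(400,400),interpolation=cv2.INTER_NEAREST))
cv2.imwrite('pics/cmp.png',np.hstack(o))
for w in (.05,.08,.11): print(w,[np.round(proj(ld('side21'),p),1) for p in steep(w)[2:]])
c=ld('wrist21'); im=c['image'].copy()
cv2.imwrite('pics/w21z.png',cv2.resize(im[40:180,130:270],(600,600),interpolation=cv2.INTER_CUBIC))
"
```

```text
side20 71 294.056338028169 241.0 289 299 236 245
side21 71 294.056338028169 241.0 289 299 236 245
0.05 [array([301.5, 237.6]), array([295.5, 235.1])]
0.08 [array([301.1, 238. ]), array([294.8, 235.6])]
0.11 [array([300.6, 238.4]), array([294.2, 236.1])]
```

View pics/cmp.png

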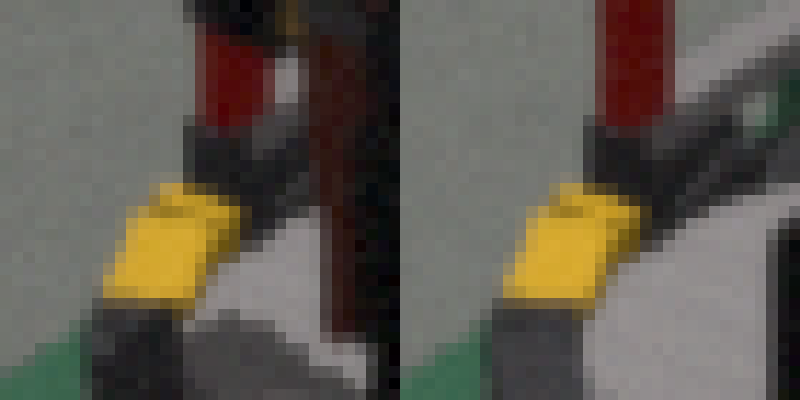

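View pics/w21z.png

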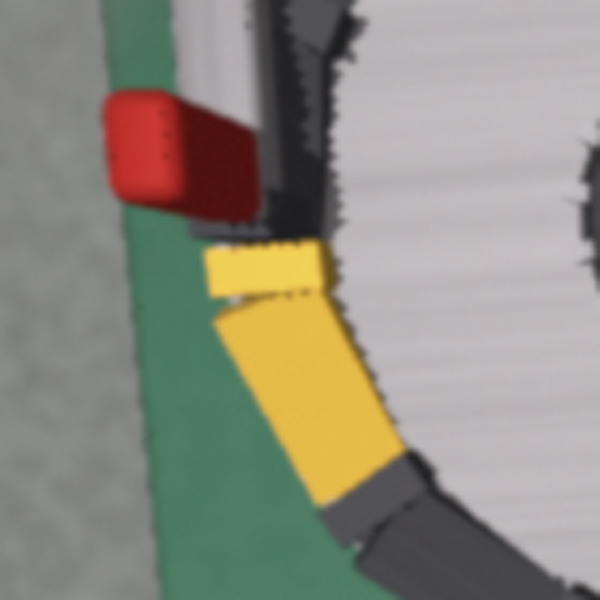

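The side views from before and after release match exactly: the yellow centroid stays at pixel (294.1, 241.0). The enlarged wrist crop shows the yellow face flush on the nose, so I'm handing the job in.

```bash
python3 -c "
from h import *
print(bot.job_done())"
```

```text
the job is handed in; nothing more can be done
None
```

The job is done and handed in at about 20 s on the robot's clock. No verdict was given.

**What I did**
1. I lifted the pawl by its red tab and swung it over onto its stop, where it stayed by itself.
2. I turned the wheel backward by the handle from about 1.79 to about 0.24 rad, inside the 0.18–0.30 drop-in range.
3. I lowered the pawl into the notch in front of the yellow tooth, with a contact force of about 10 N.
4. I drew the wheel on backward until it came up solid at about 0.08 rad. I held about 12 N at the handle, an estimated 6–7 N between nose and tooth.
5. I opened the gripper and raised the arm clear.

**Last checks**
- **Position held:** the yellow tooth sits in exactly the same place in the side view before and after release, with its face flush on the pawl's nose.
- **Other things on the bench:** they look untouched in the last scene picture.
- **One small disagreement:** the final wheel angle read 0.077 rad from the gripper and 0.089 rad from the camera depth. Both are inside the expected stop range, and the difference is within calibration error.

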